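Clamp the mended tea box in the twin-screw press

TASK

The wooden tea box has just had its lid frame glued on and stands half-way into the small twin-screw press: slide it gently back, without shoving, until it sits square against the stop strip under the platen. Then wind the two wing knobs down clockwise by turns, a little at a time, so that neither end of the platen is ever more than 3 mm lower than the other, until the platen bears level on the box and both screws are firmly tight by feel but not so tight that the box is crushed. Let go, and leave the other things on the sill where they are.

Things in the scene. Friction and masses are not known exactly. Their poses are not given: they have to be found in the camera images.
- press: Wooden press, fixed. Origin on the sill midway between its screws; x points to its back, y to its left, z up. Bed 250 x 330 mm, top 25 mm up. Stop strip across the bed, front face at x = +80 mm, 14 mm high. Columns at y = +-147 mm carry a crosshead 52 mm deep (x = +-26 mm), 150 to 185 mm up. Screws at x = 0, y = +-95 mm.
- box_mid (a point): Centre of the carcass of the tea box, 160 mm long (its x), 100 mm wide, 66 mm high, 0.3 to 0.7 kg, standing on the press bed and sticking out in front. It is home when this point is at x = 0 in the press's frame. The pale lid frame on top was planed by hand: it adds 6.5 to 8.5 mm, differing from box to box and not measured; it does not give. Friction on the bed is 2 to 6 N.
- box: The same tea box; origin at the centre of its underside, x along its length.
- platen: Cork-faced wooden plate that the screws lower: 70 mm deep (x), 248 mm wide (y), 20 mm thick, hung from both screws. Origin at the centre of its underside, 102 mm above the sill with both screws at turn 0; at the start it clears the box by 1.5 to 4.5 mm. After it meets the box each knob needs about half a rad more.
- knob_l_grip (a point): Black wing knob of the left screw (seen from the robot, +y): a bar 52 mm long, 14 mm thick, 30 mm high on a 30 mm disc, its top 9 mm above this point, which lies on the screw's axis at the height for the middle of the finger pads. x runs along the bar. The disc's top lies 21 mm below this point, so keep fingertips within 20 mm. 25 mm and more are free all round the bar.
- knob_r_grip (a point): Black wing knob of the right screw (seen from the robot, -y): a bar 52 mm long, 14 mm thick, 30 mm high on a 30 mm disc, its top 9 mm above this point, which lies on the screw's axis at the height for the middle of the finger pads. x runs along the bar. The disc's top lies 21 mm below this point, so keep fingertips within 20 mm. 25 mm and more are free all round the bar.
- screw_l (a joint): Turn of the left screw in rad, growing clockwise from above; starts between 0 and 0.5. Each rad lowers the knob and that end of the platen by 2 mm. The knob gives a little on its rubber core (3 N m per rad). Running free it takes a steady 0.16 to 0.2 N m; it is properly tight when it takes 0.12 N m more than that (up to 0.15 more is fine), and it stays where it is let go.
- screw_r (a joint): Turn of the right screw in rad, growing clockwise from above; starts between 0 and 0.5. Each rad lowers the knob and that end of the platen by 2 mm. The knob gives a little on its rubber core (3 N m per rad). Running free it takes a steady 0.16 to 0.2 N m; it is properly tight when it takes 0.12 N m more than that (up to 0.15 more is fine), and it stays where it is let go.
- flask: Yellow vacuum flask with a white cup lid, 82 mm across, 245 mm tall; bystander, left of the press. Origin under its centre.
- mug: White enamel mug, 82 mm across and tall; bystander, left. Origin under its centre.
- bowl: Glass bowl, 124 mm across, 55 mm high; bystander, right. Origin under its centre.
- spoon: Steel spoon, 150 mm, lying flat; bystander, right.
- caddy: Green tea caddy, 72 mm across, 95 mm tall; bystander, right. Origin under its centre.
- sugar_jar: Sugar jar with a steel cap, 68 mm across, 90 mm tall; bystander, left. Origin under its centre.
- glue: White glue bottle with an orange cap, 42 mm across, 130 mm tall; bystander, left. Origin under its centre.
Mind the look-alikes: they are no part of the job. Leave any purple look-alike of the box alone.

How it is judged:
On the way:
1. the box sits square against the stop strip while the platen is still clear of it (x of box_mid in the frame of press above -0.003 m and y of box_mid in the frame of press between -0.015 and 0.015 m and angle between the x axis of box_mid and the x axis of press, either way round below 0.03 rad and contact force between platen and box below 1 N), for 0.2 s.
At the end, for the whole second after the job is handed in: The box is against the stop strip (within 3 mm, square within 0.03 rad, centred within 15 mm), the platen presses it with 80 to 160 N, and the two ends of the platen are level within 1.2 mm (x of box_mid in the frame of press above -0.003 m and y of box_mid in the frame of press between -0.015 and 0.015 m and angle between the x axis of box_mid and the x axis of press, either way round below 0.03 rad and contact force between platen and box between 80 and 160 N and z of knob_l_grip in the frame of knob_r_grip between -0.0012 and 0.0012 m); the robot touches nothing.
It fails at once if one end of the platen gets more than 3 mm lower than the other (z of knob_l_grip in the frame of knob_r_grip above 0.003 m or z of knob_l_grip in the frame of knob_r_grip below -0.003 m).
It fails at once if the box is crushed: clamped with over 200 N (contact force between platen and box above 200 N).
It fails at once if the box is shoved with over 30 N (contact force between the fingers and box above 30 N).
It fails at once if a bystander is moved by over 30 mm (distance of any of flask, mug, bowl, spoon, caddy, sugar_jar, glue from where it was at the start of the episode above 0.03 m).
It also fails if it takes over 72 s, if anything falls off the work surface, if the arm or the gripper's body presses on something with over 40 N, if the wrist force passes 120 N, or if a joint passes its speed limit or range.

ROBOT

A 7-joint arm with a two-finger parallel gripper is mounted at the origin on the work surface. World frame = base frame: x ahead of the robot, y to its left, z up, the work surface at z = 0. Lengths are in m, angles in rad, forces in N, time in s.
With the tool pointing down it reaches from about 0.35 to 0.9 m from the base axis. Payload 19.9 kg.
Tool frame: the origin (TCP) lies on the centre line of the jaws, within the pads' length; the fingertips stand 11 mm ahead of it and the grasp point (between the pads) lies 8 mm behind it; x points along the fingers, z is the direction in which the jaws open and shut, and the axes are right-handed (so a half turn about x gives the same grasp; the last joint's range is limited). The gripper opens to 85 mm and grips with 20 to 120 N. Pads are 22 mm wide; open, the fingers measure 114 mm over their backs; the gripper's body (76 mm by 85 mm) begins 54 mm behind the grasp point. The pads swing forward as they close: fully open they stand 13 mm farther back than shut.
Start: joints at [-1.371, 0.417, -0.01, 1.614, 0.005, 1.111, -0.053], TCP at [0.15, 0.607, 0.242] pointing down, gripper open.
Joint ranges: [-2.81, 2.81], [-0.39, 2.02], [-1.27, 1.25], [0.06, 2.57], [-1.19, 4.33], [0.19, 2], [-2.82, 2.82]. Speed limits (rad/s): [1.89, 1.89, 2.39, 2.39, 3.01, 3.01, 3.01].

INTERFACE

Orientations are given as a unit quaternion [w, x, y, z].
In Python, from cell import manip gives the robot as it stands.
- The arm moves only by the tool move_arm, never from a script. Its argument "motion" is a list that holds one entry, the list of rows, each a list of 7 numbers: the shift along the tool's x, y, z in mm, then the turn, a rotation vector about the tool's x, y, z in rad, then the opening, from -1 (shut) to 1 (fully open). A call has 1 to 12 rows; each row shifts and turns the commanded pose from where the row before left it, along the tool's axes as they then stand; what a row does not reach is not made up. A row lasts 1/10 s, in which the tool goes at most 50 mm and 8.59 degrees, less where a joint would pass 70% of its speed; a pose out of reach is approached as far as the arm can. A call is refused whole if a number of a shift passes 50 or a number of a turn 0.15, either way. A call with a gripper value outside its range is refused whole. The fingers move at their own pace and stop on an object; "force" is the grip in N (left out, the last holds). Time passes only in rows, so rows that do not move let the fingers close. It gives the time, the measured TCP pose, the force and the opening at its end, in the units of the state.
- manip.sense(): the state, without advancing time (a new reading comes with each control period).
- manip.grab_frame(name): name is "scene" or "side" or "wrist"; returns a dict with "color" (384x512x3 uint8, blue, green, red), "range_z" (384x512 float32, m along the optical axis (not along the pixel's ray), 0 where there is no reading), "intrinsics" (3x3 intrinsics, pixels), "rvec" (rotation vector, rad) and "tvec" (3), from world to camera coordinates, as OpenCV has them. Camera axes: x right, y down, z forward; pixel columns grow to the right and rows downward; lengths in m; the calibration is good to about 2 mm. A picture is of the moment at which its call begins.
- manip.job_done(): hands the job in, once; it reports no verdict.
Trained networks look in a picture, given as the dict that the camera call returned (one of the last four; its "shot" number tells which), for a name from the list of things; names that differ only in an ending like _2 or _b are one class to them, and where a whole thing is asked for, a point or a joint stands for the part that bears it (a point fixed in the world has none). Each returns a list of dicts, best first, with "p" (0 to 1); they miss things now and then, are a little off and sometimes report something else, mostly with a low value. They report only what shows in the picture. A call takes as long as a camera call. They do not tell look-alikes from the thing itself.
- manip.outline_of(label, picture): "mask" (384x512 bool, what is visible of it) and "box" ([left, top, right, bottom] in pixels, round what is visible of it).
The state is a dict: "time": time; "qpos": joint angles; "qvel": joint speeds; "joint_torque": joint torques, N m; "tcp_pos": TCP position; "tcp_rot": TCP orientation; "ft_force": force on the tool from outside, world axes, zero at the start; "wrist_torque": the same for the moment, N m; "opening": finger opening in m.
Only numpy, scipy, OpenCV 4.12 (cv2) and the standard library are available. Lean on these libraries where they do the work, as an engineer would, in place of code of your own. Each camera call takes 0.05 s, during which the arm holds its last target.

## Working session

There is one attempt and no reset: what is moved stays moved. The work goes in short steps, Python scripts to look and compute and a tool call to move; the robot and the scene stay as the last step left them, time stands still between calls to the robot, and variables do not carry over. Pictures are saved under pics/ and viewed, and the job is handed in when it is done.

Besides the shell and the picture viewer there is one more tool, called after "Call:" in YAML: its name, and indented under it one key for each argument. move_arm: Moves the arm, as the interface text tells. Its arguments: {"type":"object","properties":{"motion":{"type":"array"},"force":{"type":"number"}},"required":["motion"]}

```bash
ls; mkdir -p pics; cat > h.py <<'E'
import numpy as np, cv2
from cell import manip
from scipy.spatial.transform import Rotation as R
def cam(f):
    Rm=cv2.Rodrigues(np.array(f['rvec'],float))[0]; return Rm,np.array(f['tvec'],float).ravel(),np.array(f['intrinsics'],float)
def cloud(f):
    Rm,t,K=cam(f); z=f['range_z']; v,u=np.mgrid[:z.shape[0],:z.shape[1]]
    p=np.stack([(u-K[0,2])/K[0,0]*z,(v-K[1,2])/K[1,1]*z,z],-1)
    w=(p-t)@Rm; w[z<=0]=np.nan; return w
def proj(f,P):
    Rm,t,K=cam(f); c=np.atleast_2d(P)@Rm.T+t; return (c[:,:2]/c[:,2:])*[K[0,0],K[1,1]]+[K[0,2],K[1,2]]
def st():
    s=manip.sense(); r=s['tcp_rot']; M=R.from_quat([r[1],r[2],r[3],r[0]]).as_matrix()
    return s,M
E
python3 - <<'E'
from h import *
s,M=st()
for k in s: print(k,np.round(s[k],4))
print(M.round(3))
for n in ['scene','side']:
    f=manip.grab_frame(n); cv2.imwrite(f'pics/{n}0.png',cv2.resize(f['color'],(800,600))); np.savez(n+'0.npz',**{k:f[k] for k in f})
    for l in ['press','box','platen','knob_l_grip','knob_r_grip']:
        for d in manip.outline_of(l,f): print(n,l,round(d['p'],2),d['box'])
E
```

```text
pics
time 0.0
qpos [-1.3705  0.418  -0.0103  1.6142  0.0047  1.1107 -0.053 ]
qvel [-0.     -0.0003 -0.0001 -0.0009  0.0002  0.0014  0.0008]
joint_torque [ 7.00000e-04 -8.64418e+01  6.79700e-01 -4.34894e+01  1.93000e-02
  7.40000e-03  0.00000e+00]
tcp_pos [0.1496 0.6065 0.2417]
tcp_rot [ 0.5563 -0.4363  0.557   0.4358]
ft_force [-0.1441 -0.0437  0.2897]
wrist_torque [-0.0404 -0.0449 -0.0003]
opening 0.0854
[[-0.    -0.971  0.239]
 [-0.001  0.239  0.971]
 [-1.    -0.    -0.001]]
scene press 0.65 [191.6, 188.9, 316.2, 293.8]
scene box 0.77 [236.4, 242.6, 275.5, 268.2]
scene box 0.76 [184.2, 188.6, 213.8, 232.5]
scene platen 0.76 [219.4, 219.4, 291.4, 257.6]
scene platen 0.42 [274.9, 205.9, 294.3, 245.8]
scene knob_l_grip 0.2 [240.1, 242.8, 273.8, 267.9]
scene knob_r_grip 0.47 [220.0, 187.4, 236.4, 227.5]
side press 0.64 [238.8, 150.2, 302.4, 241.6]
side box 0.85 [214.0, 235.2, 264.9, 283.9]
side box 0.76 [240.6, 192.1, 269.5, 218.9]
side box 0.72 [183.6, 185.1, 225.2, 222.0]
side platen 0.54 [267.5, 155.5, 280.7, 170.7]
side platen 0.44 [265.3, 180.3, 268.0, 210.6]
side knob_r_grip 0.51 [269.9, 177.5, 282.3, 191.5]
side knob_r_grip 0.39 [239.4, 192.3, 268.1, 221.1]
```

View pics/scene0.png

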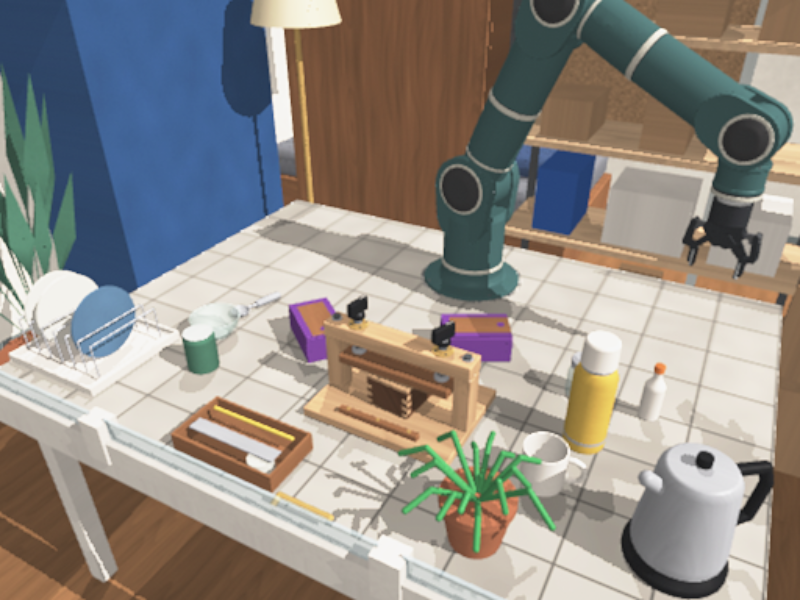

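View pics/side0.png

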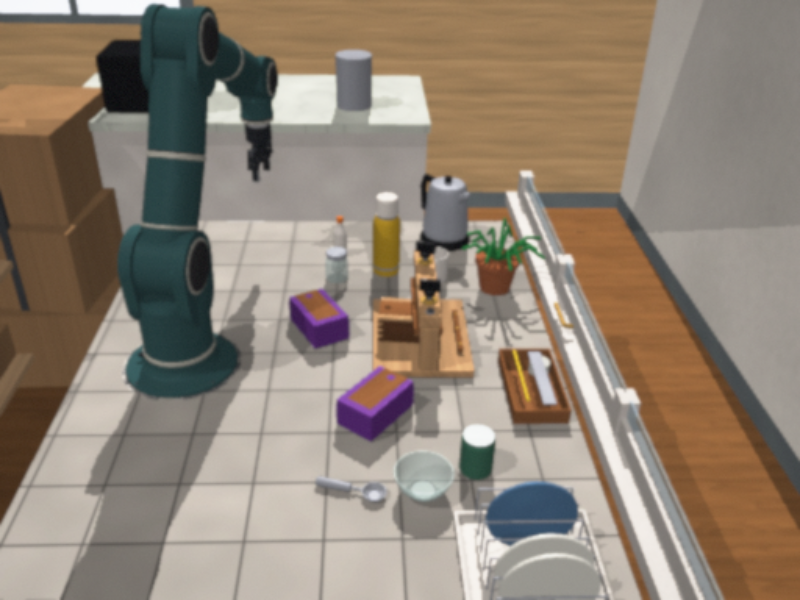

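```bash
python3 - <<'E'
import numpy as np,cv2
from h import cloud
for n,(a,b,c,d) in {'scene':(175,170,325,305),'side':(170,135,310,295)}.items():
    f=dict(np.load(n+'0.npz',allow_pickle=True)); w=cloud(f)
    cv2.imwrite(f'pics/{n}0c.png',cv2.resize(f['color'][b:d,c if 0 else a:c],None,fx=3.7,fy=3.7,interpolation=cv2.INTER_CUBIC))
    print(n,f['tvec'],f['intrinsics'][0])
E
```

```text
scene [ 0.20291947 -0.10362973  1.85180653] [409.01581693   0.         256.0419641 ]
side [-0.53598554  0.15087478  1.93336834] [493.00911482   0.         253.7378145 ]
```

View pics/scene0c.png

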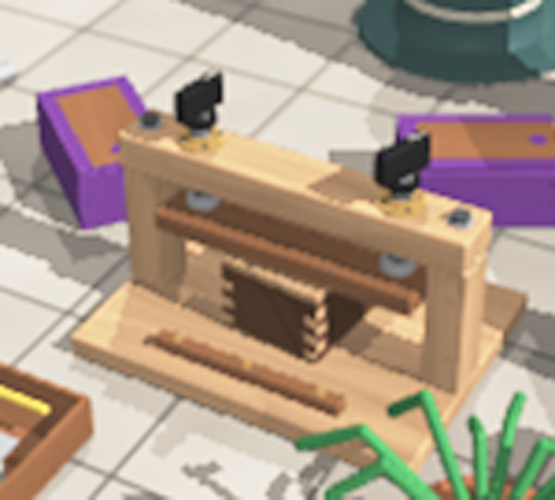

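View pics/side0c.png

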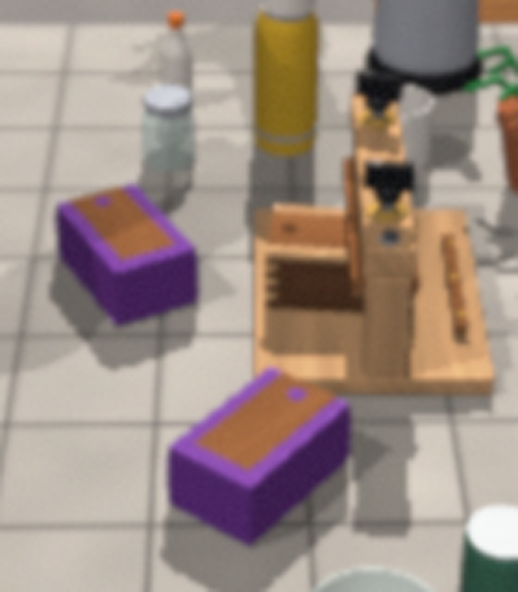

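```bash
python3 - <<'E'
import numpy as np,cv2
from h import cloud
P={}
for n in ['scene','side']:
    f=dict(np.load(n+'0.npz',allow_pickle=True)); w=cloud(f).reshape(-1,3); c=f['color'].reshape(-1,3)
    m=(w[:,0]>.3)&(w[:,0]<.9)&(abs(w[:,1])<.5)
    w,c=w[m],c[m]
    P[n]=w
    img=np.zeros((600,500,3),np.uint8)
    # top map 1.0mm/px-> 1px=1.? 
    o=np.argsort(w[:,2]); 
    img=np.zeros((500,800,3),np.uint8)
    for p,cc in zip(w[o],c[o]):
        r=int((.9-p[0])/.00125/1); q=int((.5-p[1])/.00125)
        img[max(r-1,0):r+2,max(q-1,0):q+2]=cc
    cv2.imwrite(f'pics/top_{n}.png',img)
E
```

```text
(no output)
```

View pics/top_scene.png

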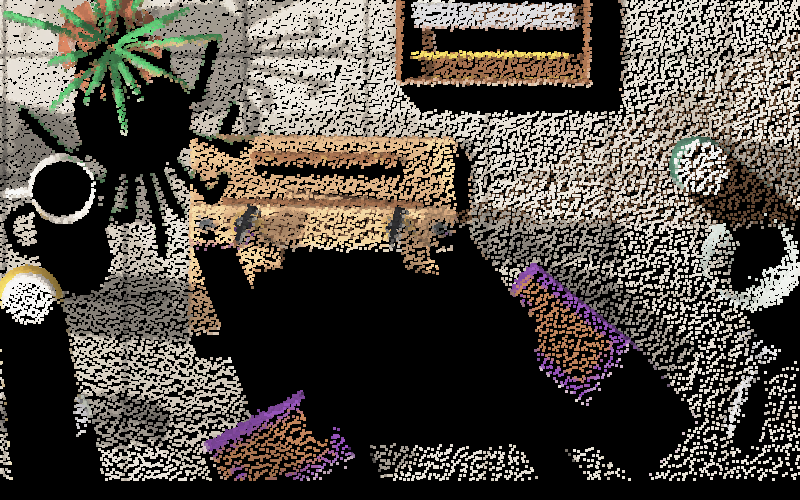

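View pics/top_side.png

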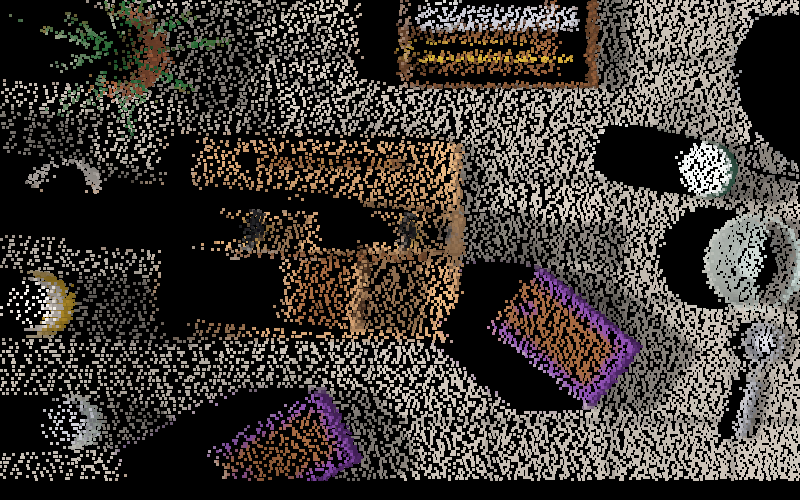

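```bash
python3 - <<'E'
import numpy as np,cv2
from h import cloud
for n in ['scene','side']:
    f=dict(np.load(n+'0.npz',allow_pickle=True)); w=cloud(f).reshape(-1,3); c=f['color'].reshape(-1,3).astype(int)
    ok=np.isfinite(w[:,0])
    w,c=w[ok],c[ok]
    reg=(w[:,0]>.45)&(w[:,0]<.76)&(w[:,1]>-.1)&(w[:,1]<.29)
    def rect(m,name):
        p=w[m]; 
        r=cv2.minAreaRect((p[:,:2]*1000).astype(np.float32)); print(n,name,m.sum(),np.round(r[0],1),np.round(r[1],1),round(r[2],2),'z',np.round(np.median(p[:,2]),4), 'pct', np.percentile(p[:,:2],[2,98],axis=0).round(4).tolist())
    rect(reg&(w[:,2]>.018)&(w[:,2]<.032),'bed')
    rect(reg&(abs(w[:,2]-.185)<.006)&(c.sum(1)>200),'cross')
    rect(reg&(w[:,2]>.19)&(c.max(1)<90)&(w[:,1]>.1),'knobL'); rect(reg&(w[:,2]>.19)&(c.max(1)<90)&(w[:,1]<.1),'knobR')
    rect(reg&(abs(w[:,2]-.098)<.008)&(w[:,0]<.56)&(w[:,1]>.03)&(w[:,1]<.17),'boxtop')
    m=reg&(w[:,2]>.19)&(c.max(1)<90); 
    print('z',np.percentile(w[m,2],[1,50,99]))
E
```

```text
scene bed 2426 [605.3  96.1] [332.9 250.2] 89.24 z 0.027 pct [[0.5023, -0.0602], [0.7283, 0.2608]]
scene cross 1009 [614.2  97.1] [330.6  56.1] 89.13 z 0.1866 pct [[0.5896, -0.0582], [0.6414, 0.2587]]
scene knobL 157 [615.7 203.8] [39.5 65.9] 21.32 z 0.2294 pct [[0.599, 0.1794], [0.6405, 0.2048]]
scene knobR 138 [621.7 -15.2] [45.2 66.4] 18.23 z 0.2287 pct [[0.5935, -0.0502], [0.6384, 0.0136]]
  return _methods._mean(a, axis=axis, dtype=dtype,
  ret = ret.dtype.type(ret / rcount)
Traceback (most recent call last):
IndexError: index -1 is out of bounds for axis 0 with size 0
```

Call:
move_arm:
  motion:
    - [[-5,-31.9,-35.7,0,0,0,1],[-5,-31.9,-35.7,0,0,0,1],[-5,-31.9,-35.7,0,0,0,1],[-5,-31.9,-35.7,0,0,0,1],[-5,-31.9,-35.7,0,0,0,1],[-5,-31.9,-35.7,0,0,0,1],[-5,-31.9,-35.7,0,0,0,0.5],[-5,-31.9,-35.7,0,0,0,0.5],[-5,-31.9,-35.7,0,0,0,0.3],[-5,-31.9,-35.7,0,0,0,0.3],[-5,-31.9,-35.7,-0.12,0,0,0.2],[0,0,0,-0.12,0,0,0.2]]

```text
time: 1.8
tcp_pos: [0.3964, 0.1414, 0.2977]
tcp_rot: [0.505, -0.496, 0.504, 0.496]
ft_force: [-0.1, 1.2, -1.3]
opening: 0.0511
```

```bash
python3 - <<'E'
from h import *
f=manip.grab_frame('wrist'); cv2.imwrite('pics/w1.png',cv2.resize(f['color'],(800,600))); np.savez('w1.npz',**{k:f[k] for k in f})
s,M=st(); print(s['time'],s['tcp_pos'],s['opening']); print(M.round(3)); print(np.round(s['qpos'],2))
w=cloud(f).reshape(-1,3); c=f['color'].reshape(-1,3).astype(int)
ok=np.isfinite(w[:,0]); w,c=w[ok],c[ok]
print(np.percentile(w,[0,50,100],axis=0))
E
```

```text
1.85 [0.39527722 0.14380078 0.29731505] 0.05106274946691152
[[ 0.001 -1.     0.006]
 [ 0.001  0.006  1.   ]
 [-1.    -0.001  0.001]]
[-0.81 -0.03  0.38  2.03  0.01  1.14  1.13]
[[ 0.21518718 -0.31609773 -0.00342219]
 [ 0.3885686   0.13507837  0.0012121 ]
 [ 0.79872126  0.56087345  0.37430813]]
```

View pics/w1.png

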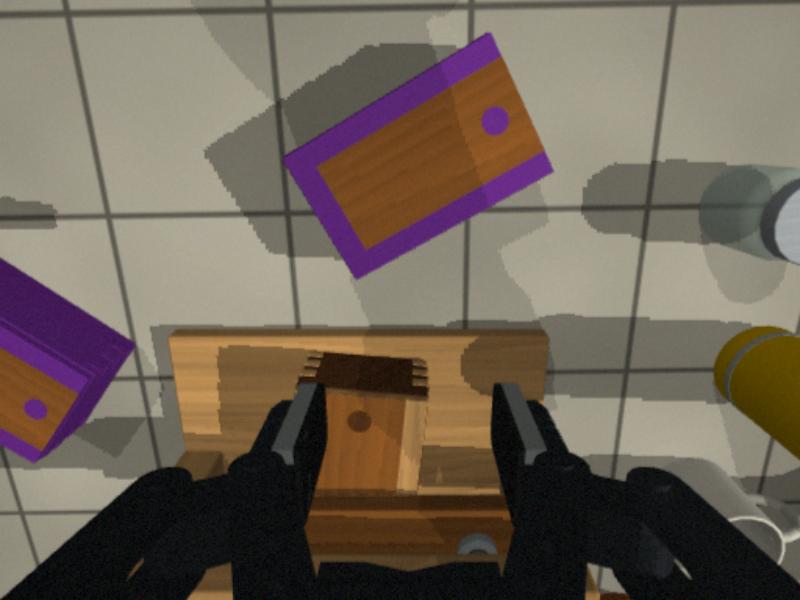

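```bash
python3 - <<'E'
from h import *
f=dict(np.load('w1.npz',allow_pickle=True)); W=cloud(f); c=f['color'].astype(int)
def at(u,v):  # 800x600 pixel
    return W[int(v*.64),int(u*.64)].round(4)
for p in [(172,335),(300,335),(450,335),(545,335),(318,352),(420,362),(325,388),(420,397),(320,395),(425,400),(360,421)]: print(p,at(*p))
w=W.reshape(-1,3); 
# bed front edge fit: smallest x with z in bed
m=(abs(w[:,2]-.0255)<.006)&(w[:,0]>.46)&(w[:,0]<.6)&(w[:,1]>-.09)&(w[:,1]<.28)
b=w[m]; ys=np.arange(-.06,.26,.01); e=[(y,np.percentile(b[abs(b[:,1]-y)<.005,0],2)) for y in ys if (abs(b[:,1]-y)<.005).sum()>10]
e=np.array(e); k=np.polyfit(e[:,0],e[:,1],1); print('bed front',k, np.polyval(k,.096), 'z',np.median(b[:,2]), (e[:,1]-np.polyval(k,e[:,0])).round(4))
print('bed y',np.percentile(b[:,1],[.5,99.5]))
t=w[(w[:,2]>.085)&(w[:,2]<.108)&(w[:,0]>.46)&(w[:,0]<.62)&(w[:,1]>.0)&(w[:,1]<.19)]
print('top',len(t),np.percentile(t[:,2],[5,50,95]).round(4),np.percentile(t,[1,99],axis=0).round(4))
for x in np.arange(.485,.565,.01):
    q=t[abs(t[:,0]-x)<.005]
    if len(q)>5: print(round(x,3),np.percentile(q[:,1],[2,98]).round(4),np.median(q[:,2]).round(4))
ys=np.arange(.03,.17,.01)
for y in ys:
    q=t[abs(t[:,1]-y)<.005]
    if len(q)>5: print('y',round(y,3),np.percentile(q[:,0],[1]).round(4))
E
```

```text
(172, 335) [ 0.4759 -0.0651  0.0205]
(300, 335) [0.4778 0.0458 0.0202]
(450, 335) [0.4799 0.1758 0.0201]
(545, 335) [0.4808 0.2568 0.021 ]
(318, 352) [0.489  0.062  0.0322]
(420, 362) [0.4987 0.1483 0.0329]
(325, 388) [0.493  0.0774 0.0899]
(420, 397) [0.5004 0.1472 0.0926]
(320, 395) [0.3853 0.1158 0.2998]
(425, 400) [0.5014 0.1517 0.0957]
(360, 421) [0.5161 0.1028 0.0985]
bed front [0.01524716 0.477266  ] 0.4787297275404404 z 0.025099592872034265 [ 0.0005  0.0002 -0.      0.0006  0.0004  0.0002 -0.0001 -0.0001  0.
  0.     -0.0004 -0.0003 -0.0005 -0.0003 -0.0004 -0.0005 -0.0004 -0.0002
 -0.0002 -0.0004 -0.0003 -0.0001  0.0002  0.0002  0.0004  0.0005  0.0005
  0.0006  0.0001 -0.0002  0.     -0.0001]
bed y [-0.06741201  0.2579914 ]
top 4622 [0.0909 0.0979 0.1028] [[0.493  0.0675 0.0865]
 [0.5819 0.1698 0.1073]]
0.485 [0.0568 0.0592] 0.0873
0.495 [0.0593 0.1414] 0.0932
0.505 [0.0802 0.1519] 0.0979
0.515 [0.0799 0.1504] 0.098
0.525 [0.08   0.1492] 0.0979
0.535 [0.0785 0.148 ] 0.0979
0.545 [0.0762 0.1478] 0.0979
0.555 [0.0732 0.1454] 0.098
y 0.06 [0.4893]
y 0.07 [0.4909]
y 0.08 [0.4924]
y 0.09 [0.4935]
y 0.1 [0.4944]
y 0.11 [0.4955]
y 0.12 [0.4966]
y 0.13 [0.4979]
y 0.14 [0.4989]
y 0.15 [0.5]
y 0.16 [0.5787]
y 0.17 [0.5786]
```

Call:
move_arm:
  motion:
    - [[20,-16,-11,0.009,0,0,0.2],[35,-17,-11,0,0,0,0.2],[42,-17,-11,0,0,0,0.2],[45,-17,-12,0,0,0,0.2],[45,0,0,0,0,0,0.2],[35,0,0,0,0,0,0.2],[19,0,0,0,0,0,0.2],[0,0,0,0,0,0,0.2]]

```text
time: 2.65
tcp_pos: [0.4588, 0.0996, 0.0536]
tcp_rot: [0.505, -0.493, 0.507, 0.495]
ft_force: [0.3, -0.3, -0.0]
opening: 0.0515
```

```bash
cat > s.py <<'E'
from h import *
s,M=st(); print(round(s['time'],2),s['tcp_pos'].round(4) if hasattr(s['tcp_pos'],'round') else s['tcp_pos'],'op',s['opening']); print(M.round(3)); print('F',np.round(s['ft_force'],2),'T',np.round(s['wrist_torque'],3),'q',np.round(s['qpos'],2))
E
python3 s.py
```

```text
2.65 [0.4588 0.0996 0.0536] op 0.05146760736479138
[[-0.004 -1.     0.024]
 [-0.002  0.024  1.   ]
 [-1.     0.004 -0.002]]
F [ 0.31 -0.27 -0.  ] T [-0.05  -0.026  0.008] q [-0.59  0.46  0.37  2.14 -0.29  0.6   1.54]
```

Call:
move_arm:
  motion:
    - [[0,-5,0,-0.009,0,0,0.2],[0,-5,0,0,0,0,0.2],[0,-4,0,0,0,0,0.2],[0,-4,0,0,0,0,0.2],[0,-4,0,0,0,0,0.2],[0,-4,0,0,0,0,0.2],[0,-3,0,0,0,0,0.2],[0,-3,0,0,0,0,0.2],[0,-3,0,0,0,0,0.2]]

```text
time: 3.55
tcp_pos: [0.4951, 0.0987, 0.056]
tcp_rot: [0.503, -0.496, 0.504, 0.497]
ft_force: [-6.8, -1.5, 6.5]
opening: 0.0513
```

```bash
python3 s.py; python3 - <<'E'
from h import *
f=manip.grab_frame('wrist'); cv2.imwrite('pics/w2.png',cv2.resize(f['color'],(800,600)))
E
```

```text
3.55 [0.4951 0.0987 0.056 ] op 0.05134938452467553
[[-0.001 -1.     0.014]
 [-0.     0.014  1.   ]
 [-1.     0.001 -0.   ]]
F [-6.79 -1.54  6.47] T [-0.516  0.97  -0.253] q [-0.56  0.5   0.37  2.05 -0.3   0.64  1.56]
```

View pics/w2.png

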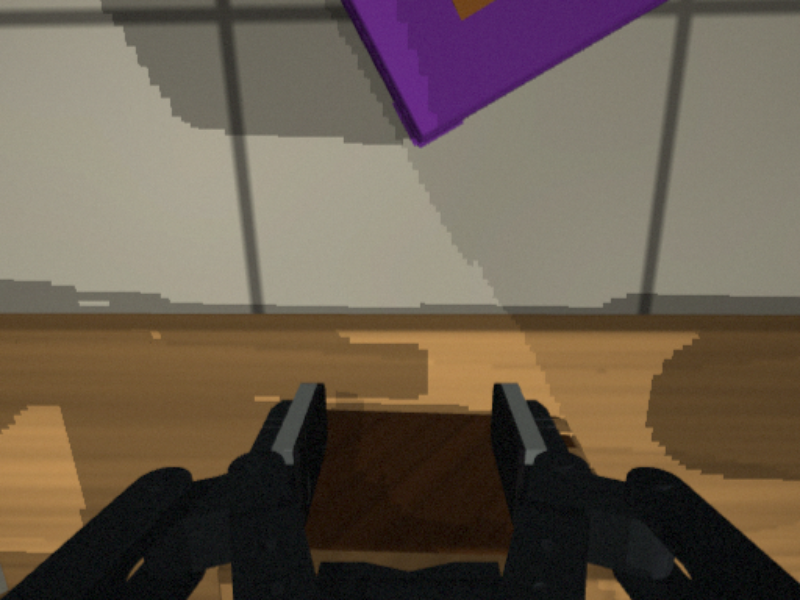

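Call:
move_arm:
  motion:
    - [[0,-3,0,0,0,0,0.2],[0,-3,0,0,0,0,0.2],[0,-2.5,0,0,0,0,0.2],[0,-2,0,0,0,0,0.2],[0,-2,0,0,0,0,0.2],[0,-1,0,0,0,0,0.2],[0,-0.5,0,0,0,0,0.2]]

```text
time: 4.3
tcp_pos: [0.5091, 0.0988, 0.056]
tcp_rot: [0.503, -0.496, 0.504, 0.497]
ft_force: [-6.4, -0.1, 6.3]
opening: 0.051
```

```bash
python3 s.py
```

```text
4.3 [0.5091 0.0988 0.056 ] op 0.05101261600941469
[[-0.001 -1.     0.014]
 [ 0.     0.014  1.   ]
 [-1.     0.001  0.   ]]
F [-6.41 -0.13  6.33] T [-0.214  0.994 -0.03 ] q [-0.55  0.52  0.37  2.02 -0.3   0.65  1.57]
```

Call:
move_arm:
  motion:
    - [[0,-1,0,0,0,0,0.2],[0,-1,0,0,0,0,0.2],[0,-0.5,0,0,0,0,0.2]]

```text
time: 4.6
tcp_pos: [0.5116, 0.0988, 0.056]
tcp_rot: [0.503, -0.496, 0.504, 0.497]
ft_force: [-6.4, 1.0, 5.9]
opening: 0.0509
```

```bash
python3 s.py
```

```text
4.6 [0.5116 0.0988 0.056 ] op 0.050916392312796356
[[-0.001 -1.     0.014]
 [ 0.     0.014  1.   ]
 [-1.     0.001  0.   ]]
F [-6.45  1.    5.87] T [-0.245  0.98   0.001] q [-0.55  0.53  0.37  2.01 -0.3   0.65  1.57]
```

Call:
move_arm:
  motion:
    - [[0,-0.5,0,0,0,0,0.2],[0,-0.5,0,0,0,0,0.2]]

```text
time: 4.8
tcp_pos: [0.5125, 0.0988, 0.056]
tcp_rot: [0.503, -0.496, 0.504, 0.497]
ft_force: [-6.1, -0.2, 5.6]
opening: 0.0512
```

Call:
move_arm:
  motion:
    - [[0,-0.5,0,0,0,0,0.2],[0,-0.5,0,0,0,0,0.2]]

```text
time: 5.0
tcp_pos: [0.5135, 0.0988, 0.056]
tcp_rot: [0.503, -0.496, 0.504, 0.497]
ft_force: [-5.7, 0.3, 5.8]
opening: 0.0514
```

```bash
python3 s.py
```

```text
5.0 [0.5135 0.0988 0.056 ] op 0.05137024687569656
[[-0.001 -1.     0.014]
 [ 0.     0.014  1.   ]
 [-1.     0.001  0.   ]]
F [-5.66  0.27  5.77] T [-0.249  0.963 -0.042] q [-0.54  0.53  0.37  2.01 -0.3   0.66  1.57]
```

Call:
move_arm:
  motion:
    - [[0,-0.5,0,0,0,0,0.2],[0,-0.5,0,0,0,0,0.2]]

```text
time: 5.2
tcp_pos: [0.5145, 0.0988, 0.056]
tcp_rot: [0.503, -0.496, 0.504, 0.497]
ft_force: [-5.7, 0.1, 6.3]
opening: 0.0513
```

Call:
move_arm:
  motion:
    - [[0,-0.5,0,0,0,0,0.2],[0,-0.5,0,0,0,0,0.2]]

```text
time: 5.4
tcp_pos: [0.5155, 0.0988, 0.056]
tcp_rot: [0.503, -0.496, 0.504, 0.497]
ft_force: [-5.9, -0.3, 6.3]
opening: 0.0512
```

```bash
python3 s.py
```

```text
5.4 [0.5155 0.0988 0.056 ] op 0.05119297549862145
[[-0.001 -1.     0.014]
 [ 0.     0.014  1.   ]
 [-1.     0.001  0.   ]]
F [-5.91 -0.27  6.35] T [-0.234  0.953 -0.039] q [-0.54  0.53  0.37  2.   -0.3   0.66  1.57]
```

```bash
python3 - <<'E'
from h import *
f=manip.grab_frame('wrist'); W=cloud(f).reshape(-1,3)
t=W[(W[:,2]>.086)&(W[:,2]<.105)&(W[:,0]>.49)&(W[:,0]<.6)&(W[:,1]>.03)&(W[:,1]<.17)]
for y in np.arange(.04,.17,.01):
    q=t[abs(t[:,1]-y)<.005]
    if len(q)>5: print(round(y,3),np.percentile(q[:,0],[1,50]).round(4),len(q))
m=W[(W[:,2]>.03)&(W[:,2]<.085)&(W[:,0]>.49)&(W[:,0]<.6)&(W[:,1]>.07)&(W[:,1]<.12)]
print(len(m),np.percentile(m[:,0],[5,50,95]).round(4) if len(m) else '')
k=np.polyfit(m[:,1],m[:,0],1); print(k)
b=W[(abs(W[:,2]-.025)<.003)&(W[:,0]>.46)&(W[:,0]<.5)]
e=[(y,np.percentile(b[abs(b[:,1]-y)<.005,0],2)) for y in np.arange(0.02,.18,.01)]; print(np.polyfit(*np.array(e).T,1),np.array(e)[:,1].round(4))
f=manip.grab_frame('side'); cv2.imwrite('pics/s3.png',cv2.resize(f['color'][135:295,170:310],None,fx=3.7,fy=3.7,interpolation=cv2.INTER_CUBIC))
E
```

```text
0.04 [0.5019 0.5032] 359
0.05 [0.5008 0.5084] 1817
0.06 [0.5015 0.5094] 1576
0.07 [0.5013 0.5032] 1011
0.08 [0.5033 0.5282] 547
0.09 [0.527  0.5285] 553
0.1 [0.5273 0.5288] 624
0.11 [0.5273 0.5289] 509
0.12 [0.5033 0.5286] 553
0.13 [0.502  0.5039] 1059
0.14 [0.5035 0.5132] 2331
0.15 [0.5022 0.5064] 1339
0.16 [0.5036 0.5046] 148
8815 [0.5076 0.528  0.5289]
[0.20232492 0.50719239]
[0.01588413 0.47705131] [0.4774 0.4776 0.4777 0.4779 0.478  0.4781 0.4781 0.4785 0.4787 0.4789
 0.479  0.4791 0.4792 0.4795 0.4796 0.4797]
```

View pics/s3.png

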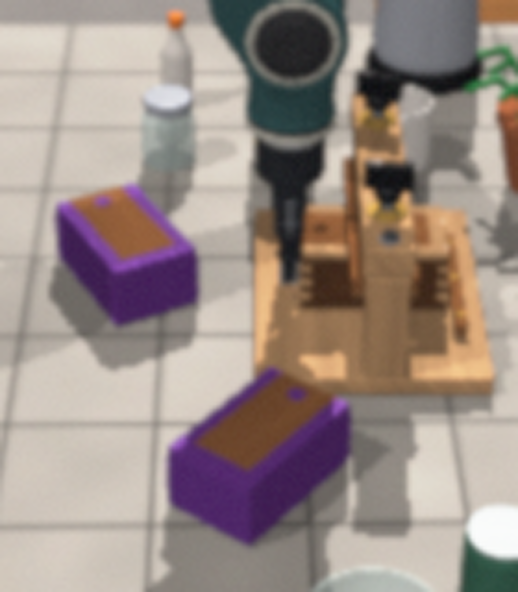

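Call:
move_arm:
  motion:
    - [[0,-1,0,0,0,0,0.2],[0,-1,0,0,0,0,0.2],[0,-1,0,0,0,0,0.2],[0,-0.5,0,0,0,0,0.2],[0,-0.5,0,0,0,0,0.2]]

```text
time: 6.0
tcp_pos: [0.5195, 0.0987, 0.056]
tcp_rot: [0.503, -0.496, 0.504, 0.497]
ft_force: [-5.3, 0.8, 5.7]
opening: 0.0513
```

Call:
move_arm:
  motion:
    - [[0,-0.5,0,0,0,0,0.2],[0,-0.5,0,0,0,0,0.2]]

```text
time: 6.2
tcp_pos: [0.5205, 0.0987, 0.056]
tcp_rot: [0.503, -0.496, 0.504, 0.497]
ft_force: [-7.4, -0.9, 7.6]
opening: 0.051
```

Call:
move_arm:
  motion:
    - [[0,-0.5,0,0,0,0,0.2],[0,-0.5,0,0,0,0,0.2]]

```text
time: 6.4
tcp_pos: [0.5206, 0.0987, 0.0559]
tcp_rot: [0.503, -0.496, 0.504, 0.497]
ft_force: [-16.2, 0.5, 14.1]
opening: 0.0512
```

Call:
move_arm:
  motion:
    - [[0,3,0,0,0,0,0.2],[0,20,0,0,0,0,0.2],[-20,20,0,0,0,0,0.3],[-45,0,0,0,0,0,0.3],[-48,0,0,0,0,0,0.3],[-48,0,0,0,0,0,0.3],[-48,0,0,0,0,0,0.3],[-45,0,0,0,0,0,0.3],[-40,0,0,0,0,0,0.3],[0,-15,0,0,0,0,0.3],[0,0,0,0,0,0,0.3]]

```text
time: 7.5
tcp_pos: [0.495, 0.0991, 0.3508]
tcp_rot: [0.504, -0.497, 0.503, 0.496]
ft_force: [-0.4, 0.2, -0.3]
opening: 0.0552
```

```bash
python3 s.py; python3 - <<'E'
from h import *
f=manip.grab_frame('wrist'); cv2.imwrite('pics/w4.png',cv2.resize(f['color'],(800,600))); np.savez('w4.npz',**{k:f[k] for k in f})
Rm,t,K=cam(f); print('cam',-Rm.T@t)
g=manip.grab_frame('side'); cv2.imwrite('pics/s4.png',cv2.resize(g['color'][135:295,170:310],None,fx=3.7,fy=3.7,interpolation=cv2.INTER_CUBIC))
W=cloud(f).reshape(-1,3)
t=W[(abs(W[:,2]-.098)<.004)&(W[:,0]>.5)&(W[:,0]<.58)&(W[:,1]>.03)&(W[:,1]<.17)]
e=[]
for y in np.arange(.05,.15,.01):
    q=t[abs(t[:,1]-y)<.005]
    if len(q)>5: e.append((y,np.percentile(q[:,0],1)))
e=np.array(e); print(e.round(4).tolist()); print('box front slope',np.polyfit(*e.T,1))
print('y',[np.percentile(t[abs(t[:,0]-x)<.004,1],[2,98]).round(4).tolist() for x in (.545,.555,.565)], np.median(t[:,2]))
b=W[(abs(W[:,2]-.0255)<.004)&(W[:,0]>.46)&(W[:,0]<.51)]
e=[(y,np.percentile(b[abs(b[:,1]-y)<.005,0],2)) for y in np.arange(-.03,.23,.01)]; e=np.array(e);print('bed',np.polyfit(*e.T,1))
E
```

```text
7.5 [0.495  0.0991 0.3508] op 0.05522174951530711
[[ 0.002 -1.     0.014]
 [ 0.001  0.014  1.   ]
 [-1.    -0.002  0.001]]
F [-0.44  0.21 -0.27] T [-0.014  0.065 -0.013] q [-0.72  0.11  0.5   1.78 -0.06  1.26  1.36]
cam [0.41425208 0.0998887  0.48225925]
[[0.05, 0.535], [0.06, 0.5334], [0.07, 0.5337], [0.08, 0.5338], [0.09, 0.534], [0.1, 0.5341], [0.11, 0.5344], [0.12, 0.5346], [0.13, 0.5349], [0.14, 0.535]]
box front slope [0.01035613 0.53332178]
y [[0.0563, 0.1501], [0.0559, 0.1492], [0.0555, 0.1494]] 0.09790339080177922
bed [0.01360557 0.47757832]
```

View pics/w4.png

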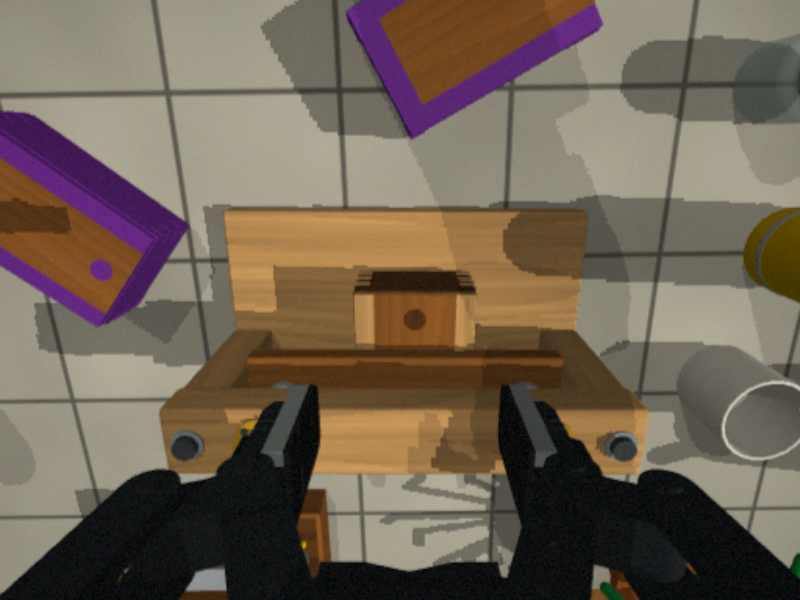

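View pics/s4.png

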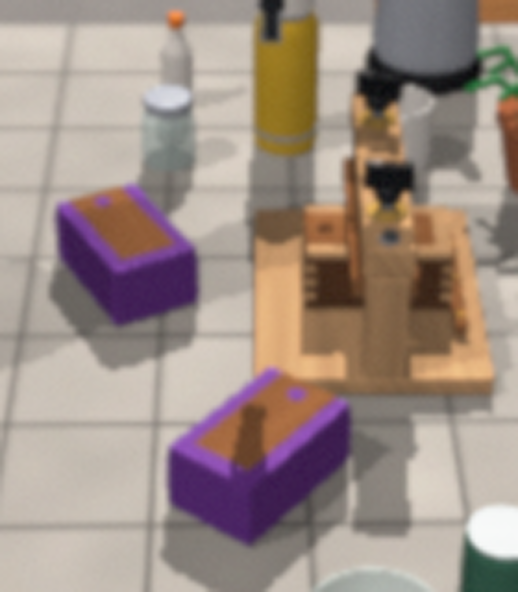

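Call:
move_arm:
  motion:
    - [[0,-40,0,0,0,0,1],[0,-45,0,0,0,0,1],[0,0,0,0,0,0,1]]

```text
time: 7.9
tcp_pos: [0.5813, 0.0977, 0.347]
tcp_rot: [0.502, -0.497, 0.505, 0.496]
ft_force: [-1.8, 0.5, -0.2]
opening: 0.0857
```

```bash
python3 s.py; python3 - <<'E'
from h import *
f=manip.grab_frame('wrist'); cv2.imwrite('pics/w5.png',cv2.resize(f['color'],(800,600))); np.savez('w5.npz',**{k:f[k] for k in f})
for l in ['knob_l_grip','knob_r_grip']:
    for d in manip.outline_of(l,f): print(l,round(d['p'],2),np.array(d['box'])/.64)
E
```

```text
7.9 [0.5813 0.0977 0.347 ] op 0.0856583617383953
[[-0.003 -1.     0.014]
 [-0.003  0.014  1.   ]
 [-1.     0.003 -0.003]]
F [-1.77  0.46 -0.18] T [-0.03   0.067  0.02 ] q [-0.63  0.3   0.53  1.58 -0.15  1.3   1.47]
knob_l_grip 0.86 [541.25    302.65625 623.90625 403.90625]
knob_l_grip 0.63 [760.3125 123.125  800.     200.625 ]
knob_r_grip 0.74 [204.6875  305.      262.03125 414.84375]
```

View pics/w5.png

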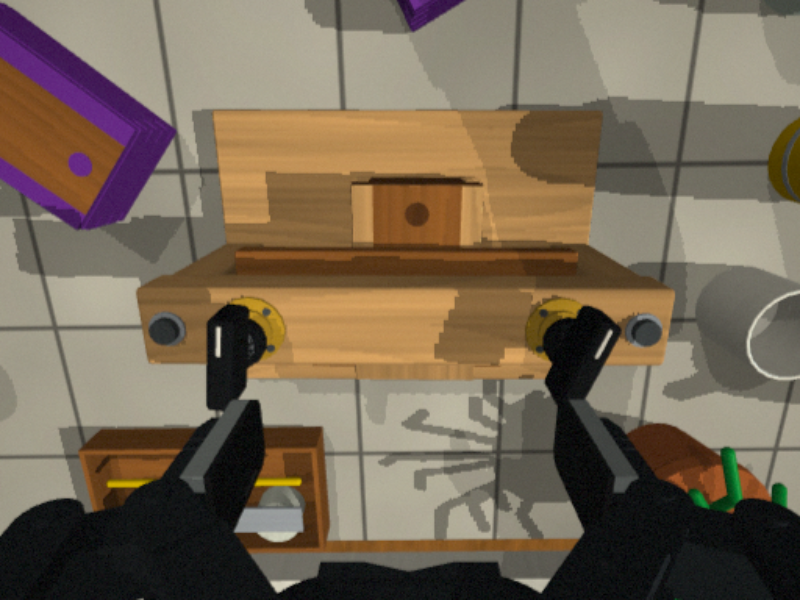

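```bash
cat > kn.py <<'E'
from h import *
def knobs(f):
    W=cloud(f); c=f['color'].astype(int)
    for n,y0 in (('L',.191),('R',.001)):
        m=np.isfinite(W[...,0])&(abs(W[...,0]-.615)<.05)&(abs(W[...,1]-y0)<.045)&(W[...,2]>.185)&(W[...,2]<.262)&((c.max(2)<75)|(W[...,2]>.215))
        p=W[m]; zt=np.percentile(p[:,2],97)
        t=p[p[:,2]>zt-.004]
        r=cv2.minAreaRect((t[:,:2]*1000).astype(np.float32))
        d=t[:,:2]-t[:,:2].mean(0); _,_,V=np.linalg.svd(d,full_matrices=False); a=V[0]; a=a*np.sign(a[0])
        print(n,len(p),len(t),'ztop',np.percentile(t[:,2],[5,50,95]).round(4),'ctr',np.round(r[0],1),np.round(r[1],1),'mean',(t[:,:2].mean(0)*1000).round(1),'axis ang',round(np.arctan2(a[1],a[0]),3), 'rectang',r[2])
if __name__=='__main__':
    import sys
    f=dict(np.load(sys.argv[1],allow_pickle=True)); knobs(f)
    W=cloud(f)
    if sys.argv[1]=='w5.npz':
        for u,v in ((165,330),(645,330)): print('nut',W[int(v*.64),int(u*.64)].round(4))
        w=W.reshape(-1,3); w=w[(abs(w[:,2]-.185)<.004)]; r=cv2.minAreaRect((w[:,:2]*1000).astype(np.float32)); print(r, np.median(w[:,2]))
E
python3 kn.py w5.npz
```

```text
L 2197 926 ztop [0.2398 0.2419 0.2432] ctr [613.9 188.9] [14.6 50.6] mean [610.6 189.1] axis ang -0.397 rectang 68.90734100341797
R 1891 979 ztop [0.2407 0.2426 0.2439] ctr [611.6  -0.8] [14.2 51.8] mean [609.9  -0. ] axis ang -0.165 rectang 81.7526626586914
nut [ 0.6087 -0.0505  0.1944]
nut [0.6127 0.2379 0.1929]
((612.8643188476562, 93.98641204833984), (328.93035888671875, 51.87870788574219), 89.11249542236328) 0.18504188232494387
```

Call:
move_arm:
  motion:
    - [[0,-16,45,0.1,0,0,0.3],[0,-15,46.5,0,0,0,0.15],[0,0,0,0.13,0,0,0.15],[0,0,0,0.126,0,0,0.15],[30,0,0,0,0,0,0.15],[30,0,0,0,0,0,0.15],[0,0,0,0,0,0,0.15]]

```text
time: 8.75
tcp_pos: [0.6132, 0.1871, 0.287]
tcp_rot: [0.582, -0.399, 0.585, 0.4]
ft_force: [0.2, 1.8, 0.5]
opening: 0.0492
```

```bash
python3 s.py
```

```text
8.75 [0.6132 0.1871 0.287 ] op 0.049159759751651
[[-0.005 -0.933  0.361]
 [-0.001  0.361  0.933]
 [-1.     0.004 -0.003]]
F [0.19 1.81 0.47] T [ 0.037 -0.018  0.021] q [-0.73  0.46  0.54  1.53 -0.24  1.23  1.05]
```

Call:
move_arm:
  motion:
    - [[20,0,1.9,0,0,0,0.15],[20,0,0,0,0,0,0.15],[19,0,0,0,0,0,0.15],[0,0,0,0,0,0,0.15]]

```text
time: 9.15
tcp_pos: [0.6153, 0.189, 0.2305]
tcp_rot: [0.583, -0.399, 0.584, 0.4]
ft_force: [0.0, 0.5, -0.2]
opening: 0.0492
```

```bash
python3 s.py; python3 - <<'E'
from h import *
f=manip.grab_frame('wrist'); cv2.imwrite('pics/w6.png',cv2.resize(f['color'],(800,600)))
E
```

```text
9.15 [0.6153 0.189  0.2305] op 0.0491750425614051
[[-0.002 -0.932  0.361]
 [-0.     0.361  0.932]
 [-1.     0.002 -0.001]]
F [ 0.03  0.5  -0.21] T [0.066 0.001 0.046] q [-0.72  0.51  0.52  1.59 -0.27  1.12  1.07]
```

View pics/w6.png

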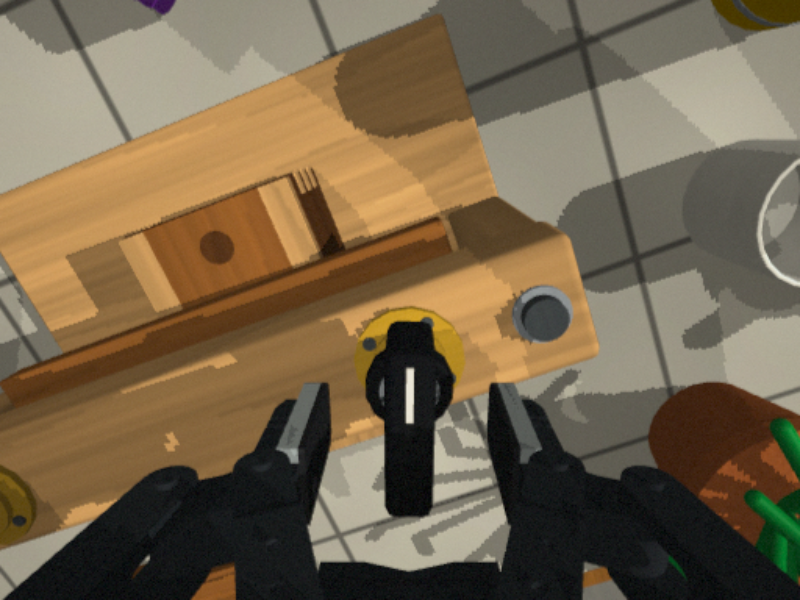

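Call:
move_arm:
  motion:
    - [[2.5,1,0,0,0,0,0.0],[0,0,0,0,0,0,-1],[0,0,0,0,0,0,-1],[0,0,0,0,0,0,-1],[0,0,0,0,0,0,-1]]
  force: 60

```text
time: 9.7
tcp_pos: [0.6156, 0.1891, 0.2294]
tcp_rot: [0.584, -0.4, 0.583, 0.399]
ft_force: [-4.4, -1.5, 8.4]
opening: 0.0132
```

```bash
python3 s.py
```

```text
9.7 [0.6156 0.1891 0.2294] op 0.013183333043677713
[[ 0.001 -0.932  0.362]
 [ 0.     0.362  0.932]
 [-1.    -0.001  0.001]]
F [-4.38 -1.47  8.39] T [-0.292  0.689  0.013] q [-0.72  0.51  0.52  1.59 -0.27  1.12  1.07]
```

Call:
move_arm:
  motion:
    - [[0.1,0,0,0.12,0,0,-1],[0.28,0,0,0.14,0,0,-1],[0.28,0,0,0.14,0,0,-1],[0.28,0,0,0.14,0,0,-1]]

```text
time: 10.1
tcp_pos: [0.6155, 0.1888, 0.2284]
tcp_rot: [0.67, -0.227, 0.669, 0.227]
ft_force: [-5.8, -3.1, 8.9]
opening: 0.0129
```

```bash
cat >> s.py <<'E'
print('zyaw',round(np.arctan2(-M[0,2],M[1,2]),4),'jt',np.round(s['joint_torque'],3),'Mz',round(s['wrist_torque'][2],4), 'qv',np.round(s['qvel'],2))
E
python3 s.py
```

```text
10.1 [0.6155 0.1888 0.2284] op 0.012918258953079268
[[ 0.    -0.609  0.793]
 [ 0.     0.793  0.609]
 [-1.    -0.     0.   ]]
F [-5.79 -3.1   8.94] T [-0.738  1.141  0.198] q [-0.8   0.53  0.65  1.59 -0.35  1.13  0.58]
zyaw -0.9157 jt [  1.93  -82.216  11.824 -40.933  -0.167  -1.758   3.924] Mz 0.198 qv [-0.21  0.08  0.32  0.01 -0.19  0.04 -1.24]
```

Call:
move_arm:
  motion:
    - [[0.28,0,0,0.14,0,0,-1],[0.28,0,0,0.14,0,0,-1]]

```text
time: 10.3
tcp_pos: [0.6154, 0.1888, 0.2278]
tcp_rot: [0.695, -0.132, 0.695, 0.132]
ft_force: [-6.1, -3.7, 8.1]
opening: 0.0131
```

Call:
move_arm:
  motion:
    - [[0.28,0,0,0.14,0,0,-1],[0.28,0,0,0.14,0,0,-1]]

```text
time: 10.5
tcp_pos: [0.6153, 0.1887, 0.2273]
tcp_rot: [0.706, -0.034, 0.706, 0.034]
ft_force: [-7.4, -4.5, 10.4]
opening: 0.0129
```

```bash
python3 s.py
```

```text
10.5 [0.6153 0.1887 0.2273] op 0.012888925203874415
[[-0.    -0.095  0.995]
 [-0.     0.995  0.095]
 [-1.    -0.    -0.   ]]
F [-7.44 -4.51 10.41] T [-0.879  1.693  0.135] q [-0.88  0.57  0.78  1.6  -0.43  1.15  0.09]
zyaw -1.4758 jt [  1.701 -81.027  14.794 -40.631  -0.407  -2.511   3.872] Mz 0.1346 qv [-0.2   0.11  0.32  0.01 -0.21  0.06 -1.22]
```

```bash
cat > plan.py <<'E'
from h import *
import sys
# plan.py x y yaw n : rows for world xy displacement with rotation about tool x, from current
x,y,yaw,n=map(float,sys.argv[1:5]); n=int(n)
s,M=st(); a=np.arctan2(-M[0,2],M[1,2]); p=np.array(s['tcp_pos'])
d=(np.array([x,y])-p[:2])/n*1000; da=(yaw-a)/n
for i in range(n):
    th=a+da*i; ty=np.array([-np.cos(th),-np.sin(th)]); tz=np.array([-np.sin(th),np.cos(th)])
    print([0,round(d@ty,1),round(d@tz,1),round(-da,3),0,0,0.15],end=', ')
print('\nz',p[2],a)
E
python3 plan.py .6116 -.0003 -.144 10
```

```text
[0, np.float64(-18.8), np.float64(-2.2), np.float64(-0.133), 0, 0, 0.15], [0, np.float64(-18.3), np.float64(-4.6), np.float64(-0.133), 0, 0, 0.15], [0, np.float64(-17.5), np.float64(-7.0), np.float64(-0.133), 0, 0, 0.15], [0, np.float64(-16.5), np.float64(-9.3), np.float64(-0.133), 0, 0, 0.15], [0, np.float64(-15.1), np.float64(-11.4), np.float64(-0.133), 0, 0, 0.15], [0, np.float64(-13.4), np.float64(-13.3), np.float64(-0.133), 0, 0, 0.15], [0, np.float64(-11.5), np.float64(-15.0), np.float64(-0.133), 0, 0, 0.15], [0, np.float64(-9.5), np.float64(-16.4), np.float64(-0.133), 0, 0, 0.15], [0, np.float64(-7.2), np.float64(-17.5), np.float64(-0.133), 0, 0, 0.15], [0, np.float64(-4.8), np.float64(-18.3), np.float64(-0.133), 0, 0, 0.15], 
z 0.227283021364016 -1.4757862256370122
```

Call:
move_arm:
  motion:
    - [[0,0,0,0,0,0,0.15],[0,0,0,0,0,0,0.15],[0,0,0,0,0,0,0.15],[-25,0,0,0,0,0,0.15],[-30,0,0,0,0,0,0.15]]

```text
time: 11.0
tcp_pos: [0.6149, 0.1891, 0.2812]
tcp_rot: [0.706, -0.036, 0.707, 0.036]
ft_force: [-0.3, -1.2, -0.2]
opening: 0.0489
```

Call:
move_arm:
  motion:
    - [[0,-18.8,-2.2,-0.133,0,0,0.15],[0,-18.3,-4.6,-0.133,0,0,0.15],[0,-17.5,-7,-0.133,0,0,0.15],[0,-16.5,-9.3,-0.133,0,0,0.15],[0,-15.1,-11.4,-0.133,0,0,0.15],[0,-13.4,-13.3,-0.133,0,0,0.15],[0,-11.5,-15,-0.133,0,0,0.15],[0,-9.5,-16.4,-0.133,0,0,0.15],[0,-7.2,-17.5,-0.133,0,0,0.15],[0,-4.8,-18.3,-0.133,0,0,0.15],[0,0,0,0,0,0,0.15]]

```text
time: 12.1
tcp_pos: [0.6125, -0.003, 0.2818]
tcp_rot: [0.533, -0.465, 0.533, 0.464]
ft_force: [0.6, 0.2, 0.1]
opening: 0.0487
```

```bash
python3 s.py;python3 plan.py .6116 -.0003 -.144 1
```

```text
12.1 [ 0.6125 -0.003   0.2818] op 0.04874046834362651
[[ 0.001 -0.991  0.137]
 [-0.001  0.137  0.991]
 [-1.    -0.001 -0.   ]]
F [0.55 0.18 0.11] T [-0.022 -0.057 -0.012] q [-0.47  0.4   0.56  1.62 -0.23  1.19  1.58]
zyaw -0.1373 jt [ 2.2100e-01 -7.6429e+01  9.2360e+00 -4.3704e+01  2.0500e-01 -6.0000e-02
  4.2790e+00] Mz -0.0122 qv [-0.05  0.01 -0.   -0.01 -0.02  0.   -0.19]
[0, np.float64(1.3), np.float64(2.5), np.float64(0.007), 0, 0, 0.15], 
z 0.2817635141576938 -0.137342541893703
```

Call:
move_arm:
  motion:
    - [[18,1.3,2.5,0,0,0,0.15],[18,0,0,0,0,0,0.15],[17.5,0,0,0,0,0,0.1],[0,0,0,0,0,0,0]]

```text
time: 12.5
tcp_pos: [0.6108, 0.0035, 0.2259]
tcp_rot: [0.533, -0.463, 0.535, 0.464]
ft_force: [-0.4, -0.7, -0.6]
opening: 0.043
```

```bash
python3 s.py; python3 - <<'E'
from h import *
f=manip.grab_frame('wrist'); cv2.imwrite('pics/w7.png',cv2.resize(f['color'],(800,600)))
E
```

```text
12.5 [0.6108 0.0035 0.2259] op 0.042963446006847955
[[-0.003 -0.99   0.14 ]
 [-0.     0.14   0.99 ]
 [-1.     0.003 -0.001]]
F [-0.42 -0.71 -0.58] T [-0.003  0.023  0.012] q [-0.46  0.45  0.54  1.68 -0.26  1.08  1.59]
zyaw -0.14 jt [  0.844 -79.791  11.931 -40.925  -0.274  -1.065   0.263] Mz 0.0116 qv [-0.   -0.03  0.02 -0.04  0.01  0.04 -0.01]
```

View pics/w7.png

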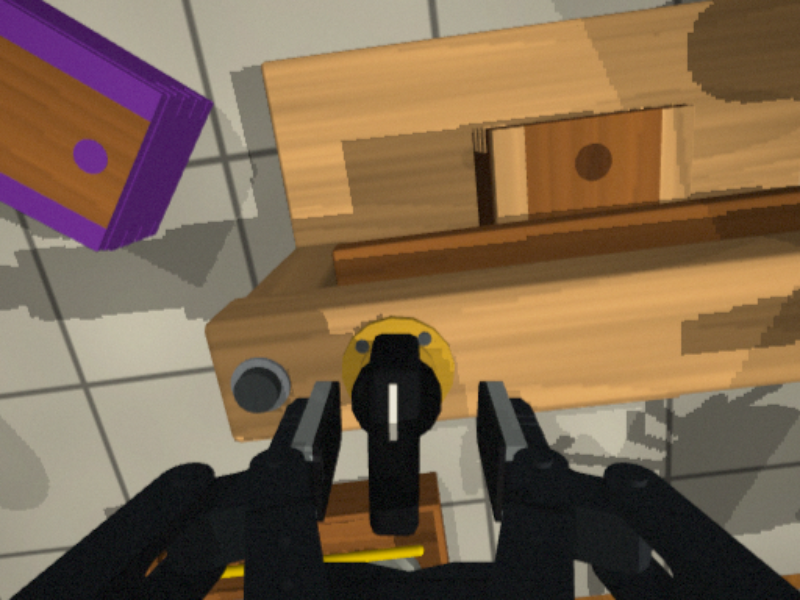

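Call:
move_arm:
  motion:
    - [[-2,0,-3.5,0,0,0,0.0],[0,0,0,0,0,0,0],[0,0,0,0,0,0,-1],[0,0,0,0,0,0,-1],[0,0,0,0,0,0,-1],[0,0,0,0,0,0,-1]]

```text
time: 13.15
tcp_pos: [0.6114, -0.0007, 0.2303]
tcp_rot: [0.534, -0.464, 0.534, 0.464]
ft_force: [-0.7, -0.0, 5.7]
opening: 0.0129
```

```bash
python3 s.py
```

```text
13.15 [ 0.6114 -0.0007  0.2303] op 0.012915811566094872
[[ 0.001 -0.99   0.139]
 [ 0.     0.139  0.99 ]
 [-1.    -0.001  0.   ]]
F [-0.66 -0.04  5.67] T [-0.12   0.413 -0.022] q [-0.46  0.45  0.55  1.68 -0.26  1.09  1.59]
zyaw -0.1399 jt [-2.1100e-01 -7.6905e+01  1.0893e+01 -4.0305e+01 -1.2300e-01 -4.6900e-01
  1.0000e-02] Mz -0.0219 qv [-0.  0. -0. -0. -0. -0.  0.]
```

Call:
move_arm:
  motion:
    - [[0.1,0,0,0.1,0,0,-1],[0.28,0,0,0.14,0,0,-1],[0.28,0,0,0.14,0,0,-1],[0.28,0,0,0.14,0,0,-1],[0.28,0,0,0.14,0,0,-1],[0.28,0,0,0.14,0,0,-1]]

```text
time: 13.75
tcp_pos: [0.6115, -0.0004, 0.2289]
tcp_rot: [0.673, -0.218, 0.672, 0.218]
ft_force: [-0.4, 1.4, 4.6]
opening: 0.0127
```

```bash
python3 s.py
```

```text
13.75 [ 6.115e-01 -4.000e-04  2.289e-01] op 0.012733155685573667
[[ 0.001 -0.586  0.811]
 [ 0.     0.811  0.586]
 [-1.    -0.     0.001]]
F [-0.38  1.4   4.61] T [0.198 0.041 0.25 ] q [-0.58  0.49  0.72  1.68 -0.36  1.1   0.87]
zyaw -0.9452 jt [  3.334 -76.653  13.52  -38.833   0.74   -0.311   3.897] Mz 0.2496 qv [-0.21  0.09  0.32  0.01 -0.19  0.04 -1.23]
```

Call:
move_arm:
  motion:
    - [[0.28,0,0,0.14,0,0,-1],[0.28,0,0,0.14,0,0,-1],[0.28,0,0,0.14,0,0,-1]]

```text
time: 14.05
tcp_pos: [0.6117, -0.0003, 0.228]
tcp_rot: [0.704, -0.073, 0.703, 0.073]
ft_force: [0.1, 0.6, 3.8]
opening: 0.0128
```

```bash
python3 s.py
```

```text
14.05 [ 6.117e-01 -3.000e-04  2.280e-01] op 0.0128120486845059
[[ 0.001 -0.204  0.979]
 [ 0.     0.979  0.204]
 [-1.     0.     0.001]]
F [0.13 0.57 3.82] T [ 0.167 -0.226  0.21 ] q [-0.64  0.52  0.82  1.69 -0.42  1.12  0.5 ]
zyaw -1.365 jt [ 3.2660e+00 -7.6519e+01  1.5981e+01 -3.7697e+01  9.3400e-01  1.3000e-02
  3.8440e+00] Mz 0.2095 qv [-0.2   0.11  0.32  0.01 -0.21  0.05 -1.22]
```

Call:
move_arm:
  motion:
    - [[0.28,0,0,0.14,0,0,-1],[0.28,0,0,0.14,0,0,-1],[0.28,0,0,0.14,0,0,-1]]

```text
time: 14.35
tcp_pos: [0.6119, -0.0003, 0.2273]
tcp_rot: [0.704, 0.076, 0.702, -0.075]
ft_force: [3.2, 0.2, 3.1]
opening: 0.0127
```

```bash
python3 s.py
```

```text
14.35 [ 6.119e-01 -3.000e-04  2.273e-01] op 0.012743190940924718
[[ 0.002  0.212  0.977]
 [ 0.     0.977 -0.212]
 [-1.     0.001  0.002]]
F [3.16 0.24 3.11] T [ 0.101 -0.487  0.177] q [-0.7   0.56  0.92  1.69 -0.49  1.14  0.14]
zyaw -1.7849 jt [  2.876 -76.723  18.541 -36.377   1.079   0.388   3.79 ] Mz 0.1775 qv [-0.19  0.14  0.33  0.01 -0.23  0.07 -1.2 ]
```

```bash
cat > mz.py <<'E'
from h import *
import sys
v=[];t=[];F=[]
for i in range(int(sys.argv[1])):
    manip.grab_frame('wrist'); s=manip.sense(); v.append(s['wrist_torque'][2]); t.append(s['tcp_rot']); F.append(s['ft_force'])
s,M=st()
print('t',round(s['time'],2),'Mz',np.mean(v).round(4),'+-',(np.std(v)/len(v)**.5).round(4),np.round(v,3),'F',np.mean(F,0).round(1),'zyaw',round(np.arctan2(-M[0,2],M[1,2]),4),'pos',np.round(s['tcp_pos'],4))
E
python3 mz.py 8
```

```text
t 14.75 Mz 0.1313 +- 0.01 [0.149 0.161 0.155 0.096 0.1   0.092 0.136 0.16 ] F [2.7 0.9 5.8] zyaw -1.7779 pos [ 6.118e-01 -3.000e-04  2.271e-01]
```

Call:
move_arm:
  motion:
    - [[0.06,0,0,0.03,0,0,-1],[0.06,0,0,0.03,0,0,-1],[0.04,0,0,0.02,0,0,-1]]

```text
time: 15.05
tcp_pos: [0.6118, -0.0003, 0.227]
tcp_rot: [0.7, 0.102, 0.699, -0.101]
ft_force: [3.0, 2.7, 6.0]
opening: 0.0128
```

```bash
python3 mz.py 12
```

```text
t 15.65 Mz 0.1798 +- 0.007 [0.172 0.194 0.172 0.186 0.183 0.156 0.182 0.183 0.231 0.127 0.167 0.205] F [3.5 1.4 5.8] zyaw -1.8579 pos [ 6.118e-01 -3.000e-04  2.270e-01]
```

Call:
move_arm:
  motion:
    - [[0.1,0,0,0.05,0,0,-1],[0.1,0,0,0.05,0,0,-1],[0.1,0,0,0.05,0,0,-1],[0.06,0,0,0.03,0,0,-1],[0.04,0,0,0.02,0,0,-1]]

```text
time: 16.15
tcp_pos: [0.6119, -0.0004, 0.2266]
tcp_rot: [0.687, 0.171, 0.686, -0.171]
ft_force: [4.9, 1.2, 6.2]
opening: 0.013
```

```bash
python3 mz.py 6
```

```text
t 16.45 Mz 0.1631 +- 0.0136 [0.214 0.124 0.153 0.188 0.123 0.177] F [4.  0.9 5.6] zyaw -2.0579 pos [ 6.119e-01 -4.000e-04  2.266e-01]
```

Call:
move_arm:
  motion:
    - [[0,0,0,0,0,0,0.15],[0,0,0,0,0,0,0.15],[0,0,0,0,0,0,0.15],[-20,0,0,0,0,0,0.15],[-20,0,0,0,0,0,0.15],[0,0,0,0,0,0,0.15]]

```text
time: 17.05
tcp_pos: [0.6119, -0.001, 0.2681]
tcp_rot: [0.687, 0.171, 0.685, -0.171]
ft_force: [0.1, -0.3, -0.1]
opening: 0.0492
```

```bash
sed -i 's/round(d@ty,1),round(d@tz,1),round(-da,3)/float(round(d@ty,1)),float(round(d@tz,1)),float(round(-da,3))/' plan.py; python3 plan.py .6145 .189 -1.42 8
```

```text
[0, 21.1, -10.9, -0.08, 0, 0, 0.15], [0, 21.9, -9.1, -0.08, 0, 0, 0.15], [0, 22.6, -7.4, -0.08, 0, 0, 0.15], [0, 23.1, -5.5, -0.08, 0, 0, 0.15], [0, 23.5, -3.7, -0.08, 0, 0, 0.15], [0, 23.7, -1.8, -0.08, 0, 0, 0.15], [0, 23.8, 0.1, -0.08, 0, 0, 0.15], [0, 23.7, 2.0, -0.08, 0, 0, 0.15], 
z 0.26811851184417373 -2.05981654319876
```

Call:
move_arm:
  motion:
    - [[0,21.1,-10.9,-0.08,0,0,0.15],[0,21.9,-9.1,-0.08,0,0,0.15],[0,22.6,-7.4,-0.08,0,0,0.15],[0,23.1,-5.5,-0.08,0,0,0.15],[0,23.5,-3.7,-0.08,0,0,0.15],[0,23.7,-1.8,-0.08,0,0,0.15],[0,23.8,0.1,-0.08,0,0,0.15],[0,23.7,2,-0.08,0,0,0.15],[0,0,0,0,0,0,0.15],[0,0,0,0,0,0,0.15]]

```text
time: 18.05
tcp_pos: [0.6135, 0.1895, 0.2654]
tcp_rot: [0.705, -0.053, 0.705, 0.053]
ft_force: [-0.4, -0.6, 0.1]
opening: 0.0492
```

```bash
python3 plan.py .6145 .189 -1.42 1; python3 - <<'E'
from h import *
f=manip.grab_frame('wrist'); cv2.imwrite('pics/w8.png',cv2.resize(f['color'],(800,600)))
from h import *
W=cloud(f); m=np.isfinite(W[...,0])&(W[...,2]>.2335)&(W[...,2]<.246)&(abs(W[...,0]-.6145)<.04)&(abs(W[...,1]-.189)<.04)
t=W[m]; r=cv2.minAreaRect((t[:,:2]*1000).astype(np.float32)); print(len(t),r,np.percentile(t[:,2],[50,95]))
E
python3 s.py
```

```text
[0, -0.6, 1.0, 0.0, 0, 0, 0.15], 
z 0.2654424785944352 -1.4199123599705608
2251 ((614.8265380859375, 189.22259521484375), (14.030752182006836, 51.63842010498047), 9.139508247375488) [0.24003223 0.24119792]
18.1 [0.6136 0.1887 0.2656] op 0.04874542143016832
[[-0.    -0.149  0.989]
 [-0.001  0.989  0.149]
 [-1.    -0.001 -0.001]]
F [-0.87 -1.06  0.39] T [-0.053  0.045  0.001] q [-0.92  0.55  0.84  1.56 -0.42  1.22  0.14]
zyaw -1.4213 jt [-1.9000e+00 -8.0873e+01  1.8182e+01 -4.2048e+01 -9.0000e-02  1.2000e-02
  6.2000e-02] Mz 0.0006 qv [ 0.01 -0.    0.01  0.   -0.    0.    0.  ]
```

View pics/w8.png

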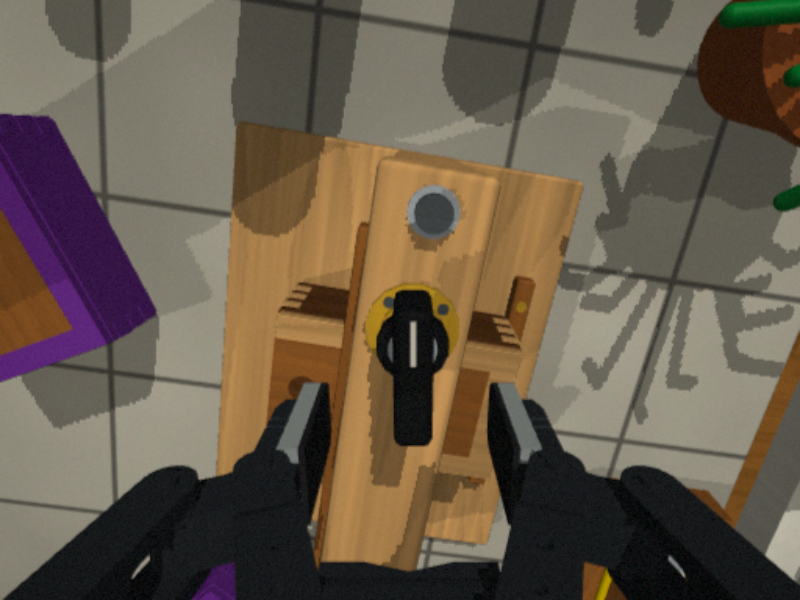

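Call:
move_arm:
  motion:
    - [[18,0,1.2,0,0,0,0.1],[19,0,0,0,0,0,0.1],[1,0,0,0,0,0,0],[0,0,0,0,0,0,-1],[0,0,0,0,0,0,-1],[0,0,0,0,0,0,-1],[0,0,0,0,0,0,-1]]

```text
time: 18.8
tcp_pos: [0.6151, 0.1892, 0.2291]
tcp_rot: [0.705, -0.053, 0.705, 0.053]
ft_force: [-4.9, -2.4, 6.6]
opening: 0.0128
```

```bash
python3 s.py
```

```text
18.8 [0.6151 0.1892 0.2291] op 0.012793658909114141
[[ 0.001 -0.15   0.989]
 [ 0.     0.989  0.15 ]
 [-1.     0.     0.001]]
F [-4.95 -2.35  6.61] T [-0.501  0.899  0.06 ] q [-0.91  0.58  0.82  1.6  -0.45  1.16  0.16]
zyaw -1.4203 jt [-5.6000e-01 -8.1050e+01  1.8736e+01 -3.9912e+01 -6.1700e-01 -1.1360e+00
 -1.3000e-02] Mz 0.0598 qv [-0. -0. -0.  0. -0.  0. -0.]
```

Call:
move_arm:
  motion:
    - [[0.1,0,0,0.1,0,0,-1],[0.2,0,0,0.1,0,0,-1],[0.2,0,0,0.1,0,0,-1],[0.1,0,0,0.05,0,0,-1],[0.06,0,0,0.03,0,0,-1],[0.06,0,0,0.03,0,0,-1],[0.04,0,0,0.02,0,0,-1]]

```text
time: 19.5
tcp_pos: [0.6151, 0.1892, 0.2284]
tcp_rot: [0.7, 0.099, 0.7, -0.099]
ft_force: [-4.8, -2.9, 7.3]
opening: 0.013
```

```bash
python3 mz.py 12
```

```text
t 20.1 Mz 0.1719 +- 0.0103 [0.136 0.183 0.2   0.218 0.108 0.209 0.132 0.187 0.216 0.17  0.177 0.128] F [-3.9 -2.7  6.9] zyaw -1.8501 pos [0.6151 0.1892 0.2284]
```

Call:
move_arm:
  motion:
    - [[0.16,0,0,0.08,0,0,-1],[0.16,0,0,0.08,0,0,-1],[0.1,0,0,0.05,0,0,-1],[0.08,0,0,0.04,0,0,-1],[0.06,0,0,0.03,0,0,-1],[0.04,0,0,0.02,0,0,-1]]

```text
time: 20.7
tcp_pos: [0.6151, 0.1892, 0.2278]
tcp_rot: [0.678, 0.202, 0.677, -0.202]
ft_force: [-3.4, -2.8, 7.3]
opening: 0.013
```

```bash
python3 mz.py 8
```

```text
t 21.1 Mz 0.1808 +- 0.0102 [0.197 0.211 0.192 0.182 0.154 0.132 0.221 0.157] F [-4.2 -2.9  6.7] zyaw -2.1501 pos [0.6151 0.1892 0.2278]
```

Call:
move_arm:
  motion:
    - [[0.16,0,0,0.08,0,0,-1],[0.1,0,0,0.05,0,0,-1],[0.08,0,0,0.04,0,0,-1],[0.06,0,0,0.03,0,0,-1]]

```text
time: 21.5
tcp_pos: [0.6151, 0.1892, 0.2274]
tcp_rot: [0.654, 0.269, 0.654, -0.269]
ft_force: [-5.0, -2.4, 7.2]
opening: 0.0129
```

```bash
python3 mz.py 8
```

```text
t 21.9 Mz 0.1598 +- 0.0092 [0.125 0.194 0.162 0.171 0.121 0.168 0.192 0.146] F [-4.  -2.7  7.2] zyaw -2.3502 pos [0.6151 0.1892 0.2274]
```

Call:
move_arm:
  motion:
    - [[0.16,0,0,0.08,0,0,-1],[0.16,0,0,0.08,0,0,-1],[0.1,0,0,0.05,0,0,-1],[0.08,0,0,0.04,0,0,-1]]

```text
time: 22.3
tcp_pos: [0.6151, 0.1892, 0.2269]
tcp_rot: [0.615, 0.349, 0.615, -0.349]
ft_force: [-4.8, -3.2, 7.9]
opening: 0.0131
```

```bash
python3 mz.py 6; python3 s.py | grep F
```

```text
t 22.6 Mz 0.1873 +- 0.0122 [0.163 0.159 0.193 0.217 0.234 0.158] F [-4.5 -2.8  7.9] zyaw -2.6001 pos [0.6151 0.1892 0.2269]
F [-4.14 -2.88  7.86] T [-0.72   1.033  0.158] q [-1.05  0.71  1.09  1.6  -0.66  1.23 -0.86]
```

Call:
move_arm:
  motion:
    - [[0,0,0,0,0,0,0.15],[0,0,0,0,0,0,0.15],[0,0,0,0,0,0,0.15],[-20,0,0,0,0,0,0.15],[-20,0,0,0,0,0,0.15],[0,0,0,0,0,0,0.15]]

```text
time: 23.2
tcp_pos: [0.6159, 0.1895, 0.2682]
tcp_rot: [0.616, 0.349, 0.615, -0.347]
ft_force: [0.3, -0.0, -0.4]
opening: 0.0492
```

```bash
python3 plan.py .6118 -.0008 -2.0 8; python3 s.py | grep F
```

```text
[0, -12.7, 20.1, -0.075, 0, 0, 0.15], [0, -14.2, 19.1, -0.075, 0, 0, 0.15], [0, -15.6, 18.0, -0.075, 0, 0, 0.15], [0, -16.9, 16.8, -0.075, 0, 0, 0.15], [0, -18.1, 15.5, -0.075, 0, 0, 0.15], [0, -19.2, 14.1, -0.075, 0, 0, 0.15], [0, -20.2, 12.6, -0.075, 0, 0, 0.15], [0, -21.1, 11.0, -0.075, 0, 0, 0.15], 
z 0.2681898901685043 -2.599909489018211
F [ 0.3  -0.02 -0.43] T [ 0.015 -0.003 -0.044] q [-1.06  0.68  1.12  1.56 -0.62  1.3  -0.89]
```

Call:
move_arm:
  motion:
    - [[0,-12.7,20.1,-0.075,0,0,0.15],[0,-14.2,19.1,-0.075,0,0,0.15],[0,-15.6,18,-0.075,0,0,0.15],[0,-16.9,16.8,-0.075,0,0,0.15],[0,-18.1,15.5,-0.075,0,0,0.15],[0,-19.2,14.1,-0.075,0,0,0.15],[0,-20.2,12.6,-0.075,0,0,0.15],[0,-21.1,11,-0.075,0,0,0.15],[0,0,0,0,0,0,0.15],[0,0,0,0,0,0,0.15]]

```text
time: 24.2
tcp_pos: [0.6107, -0.001, 0.2656]
tcp_rot: [0.691, 0.151, 0.691, -0.151]
ft_force: [0.6, 0.3, 0.1]
opening: 0.049
```

```bash
cat > look.py <<'E'
from h import *
import sys
x,y=map(float,sys.argv[1:3])
f=manip.grab_frame('wrist'); 
if len(sys.argv)>3: cv2.imwrite(sys.argv[3],cv2.resize(f['color'],(800,600)))
W=cloud(f); m=np.isfinite(W[...,0])&(W[...,2]>.2315)&(W[...,2]<.246)&(abs(W[...,0]-x)<.035)&(abs(W[...,1]-y)<.035)
t=W[m]; r=cv2.minAreaRect((t[:,:2]*1000).astype(np.float32)); 
b=cv2.boxPoints(r); e=b[1]-b[0] if np.linalg.norm(b[1]-b[0])>np.linalg.norm(b[2]-b[1]) else b[2]-b[1]
print(len(t),np.round(r[0],1),np.round(r[1],1),'barang mod pi',round(np.arctan2(e[1],e[0])%np.pi-np.pi,3),'z',np.percentile(t[:,2],[50,95]).round(4))
E
python3 look.py .6118 -.0008; python3 s.py
```

```text
2249 [611.7  -1.2] [52.4 14.1] barang mod pi -1.994 z [0.2389 0.2401]
24.25 [ 6.108e-01 -2.000e-04  2.655e-01] op 0.049041912541128926
[[-0.     0.416  0.909]
 [ 0.     0.909 -0.416]
 [-1.     0.    -0.   ]]
F [0.82 0.52 0.31] T [ 0.02  -0.038 -0.055] q [-0.75  0.54  0.99  1.65 -0.48  1.22 -0.08]
zyaw -2.0004 jt [ 2.3300e+00 -7.4770e+01  2.2664e+01 -4.0044e+01  1.4800e-01 -4.0000e-02
  1.5700e-01] Mz -0.055 qv [-0.02  0.   -0.   -0.    0.    0.   -0.  ]
```

Call:
move_arm:
  motion:
    - [[18,-0.5,1.2,0,0,0,0.1],[19,0,0,0,0,0,0.1],[1.5,0,0,0,0,0,0],[0,0,0,0,0,0,-1],[0,0,0,0,0,0,-1],[0,0,0,0,0,0,-1],[0,0,0,0,0,0,-1]]

```text
time: 24.95
tcp_pos: [0.6118, -0.0013, 0.2282]
tcp_rot: [0.691, 0.151, 0.691, -0.15]
ft_force: [-4.7, 2.6, 6.5]
opening: 0.0128
```

Call:
move_arm:
  motion:
    - [[0.1,0,0,0.1,0,0,-1],[0.2,0,0,0.1,0,0,-1],[0.2,0,0,0.1,0,0,-1],[0.16,0,0,0.08,0,0,-1],[0.08,0,0,0.04,0,0,-1],[0.06,0,0,0.03,0,0,-1]]

```text
time: 25.55
tcp_pos: [0.6117, -0.0013, 0.2275]
tcp_rot: [0.64, 0.302, 0.64, -0.301]
ft_force: [-7.2, 2.9, 8.8]
opening: 0.0127
```

```bash
python3 mz.py 8;python3 s.py | grep F
```

```text
t 25.95 Mz 0.1692 +- 0.0138 [0.239 0.147 0.156 0.171 0.22  0.11  0.146 0.164] F [-6.4  3.2  9.4] zyaw -2.4492 pos [ 0.6117 -0.0013  0.2275]
F [-6.87  2.58  8.39] T [0.697 1.409 0.164] q [-0.78  0.63  1.07  1.69 -0.6   1.18 -0.43]
```

Call:
move_arm:
  motion:
    - [[0.16,0,0,0.08,0,0,-1],[0.16,0,0,0.08,0,0,-1],[0.1,0,0,0.05,0,0,-1],[0.08,0,0,0.04,0,0,-1]]

```text
time: 26.35
tcp_pos: [0.6117, -0.0012, 0.227]
tcp_rot: [0.597, 0.379, 0.597, -0.378]
ft_force: [-7.6, 4.0, 11.9]
opening: 0.0129
```

```bash
python3 mz.py 10;python3 s.py | grep F
```

```text
t 26.85 Mz 0.2036 +- 0.0054 [0.195 0.207 0.212 0.211 0.188 0.244 0.215 0.188 0.186 0.19 ] F [-7.3  3.9 11.2] zyaw -2.6992 pos [ 0.6117 -0.0012  0.227 ]
F [-7.51  3.31 10.99] T [0.765 1.667 0.19 ] q [-0.81  0.67  1.13  1.69 -0.64  1.21 -0.65]
```

Call:
move_arm:
  motion:
    - [[0.1,0,0,0.06,0,0,-1],[0.08,0,0,0.05,0,0,-1],[0.06,0,0,0.04,0,0,-1]]

```text
time: 27.15
tcp_pos: [0.6116, -0.0011, 0.2268]
tcp_rot: [0.567, 0.423, 0.567, -0.422]
ft_force: [-7.8, 4.6, 12.3]
opening: 0.0128
```

```bash
python3 mz.py 10;python3 s.py | grep F
```

```text
t 27.65 Mz 0.2044 +- 0.0107 [0.253 0.203 0.161 0.214 0.24  0.183 0.195 0.258 0.167 0.171] F [-8.2  4.2 11.7] zyaw -2.8491 pos [ 0.6116 -0.0012  0.2268]
F [-7.66  4.35 11.77] T [0.795 1.759 0.171] q [-0.82  0.69  1.16  1.69 -0.67  1.22 -0.78]
```

Call:
move_arm:
  motion:
    - [[0,0,0,0,0,0,0.15],[0,0,0,0,0,0,0.15],[0,0,0,0,0,0,0.15],[-20,0,0,0,0,0,0.15],[-20,0,0,0,0,0,0.15],[0,0,0,0,0,0,0.15]]

```text
time: 28.25
tcp_pos: [0.6128, -0.0025, 0.2699]
tcp_rot: [0.569, 0.423, 0.566, -0.421]
ft_force: [-0.5, 0.8, 1.0]
opening: 0.0492
```

```bash
python3 plan.py .6148 .1892 0.60 24; python3 s.py | grep F
```

```text
[0, 2.4, -7.6, -0.144, 0, 0, 0.15], [0, 3.4, -7.2, -0.144, 0, 0, 0.15], [0, 4.4, -6.6, -0.144, 0, 0, 0.15], [0, 5.3, -5.9, -0.144, 0, 0, 0.15], [0, 6.1, -5.1, -0.144, 0, 0, 0.15], [0, 6.8, -4.2, -0.144, 0, 0, 0.15], [0, 7.3, -3.2, -0.144, 0, 0, 0.15], [0, 7.7, -2.1, -0.144, 0, 0, 0.15], [0, 7.9, -0.9, -0.144, 0, 0, 0.15], [0, 8.0, 0.2, -0.144, 0, 0, 0.15], [0, 7.9, 1.3, -0.144, 0, 0, 0.15], [0, 7.6, 2.5, -0.144, 0, 0, 0.15], [0, 7.2, 3.5, -0.144, 0, 0, 0.15], [0, 6.6, 4.5, -0.144, 0, 0, 0.15], [0, 5.9, 5.4, -0.144, 0, 0, 0.15], [0, 5.0, 6.2, -0.144, 0, 0, 0.15], [0, 4.1, 6.9, -0.144, 0, 0, 0.15], [0, 3.1, 7.4, -0.144, 0, 0, 0.15], [0, 2.0, 7.7, -0.144, 0, 0, 0.15], [0, 0.9, 7.9, -0.144, 0, 0, 0.15], [0, -0.3, 8.0, -0.144, 0, 0, 0.15], [0, -1.4, 7.9, -0.144, 0, 0, 0.15], [0, -2.5, 7.6, -0.144, 0, 0, 0.15], [0, -3.6, 7.1, -0.144, 0, 0, 0.15], 
z 0.26986088635481337 -2.850125063154721
F [-0.5   0.85  1.01] T [-0.009 -0.023 -0.026] q [-0.83  0.64  1.18  1.64 -0.62  1.28 -0.82]
```

Call:
move_arm:
  motion:
    - [[0,2.4,-7.6,-0.144,0,0,0.15],[0,3.4,-7.2,-0.144,0,0,0.15],[0,4.4,-6.6,-0.144,0,0,0.15],[0,5.3,-5.9,-0.144,0,0,0.15],[0,6.1,-5.1,-0.144,0,0,0.15],[0,6.8,-4.2,-0.144,0,0,0.15],[0,7.3,-3.2,-0.144,0,0,0.15],[0,7.7,-2.1,-0.144,0,0,0.15],[0,7.9,-0.9,-0.144,0,0,0.15],[0,8,0.2,-0.144,0,0,0.15],[0,7.9,1.3,-0.144,0,0,0.15],[0,7.6,2.5,-0.144,0,0,0.15]]

```text
time: 29.45
tcp_pos: [0.6127, 0.0939, 0.2671]
tcp_rot: [0.689, -0.159, 0.688, 0.159]
ft_force: [-0.2, -0.5, 0.8]
opening: 0.049
```

Call:
move_arm:
  motion:
    - [[0,7.2,3.5,-0.144,0,0,0.15],[0,6.6,4.5,-0.144,0,0,0.15],[0,5.9,5.4,-0.144,0,0,0.15],[0,5,6.2,-0.144,0,0,0.15],[0,4.1,6.9,-0.144,0,0,0.15],[0,3.1,7.4,-0.144,0,0,0.15],[0,2,7.7,-0.144,0,0,0.15],[0,0.9,7.9,-0.144,0,0,0.15],[0,-0.3,8,-0.144,0,0,0.15],[0,-1.4,7.9,-0.144,0,0,0.15],[0,-2.5,7.6,-0.144,0,0,0.15],[0,-3.6,7.1,-0.144,0,0,0.15]]

```text
time: 30.65
tcp_pos: [0.6133, 0.1897, 0.2672]
tcp_rot: [-0.327, 0.628, -0.326, -0.627]
ft_force: [0.3, 0.0, -0.0]
opening: 0.0491
```

Call:
move_arm:
  motion:
    - [[0,0,0,0,0,0,0.15]]

```text
time: 30.75
tcp_pos: [0.6131, 0.1905, 0.2669]
tcp_rot: [-0.327, 0.627, -0.327, -0.627]
ft_force: [0.3, -0.1, 0.8]
opening: 0.0493
```

```bash
python3 look.py .6148 .1892; python3 s.py
```

```text
2167 [614.5 188.8] [52.1 13.8] barang mod pi -2.53 z [0.2378 0.239 ]
30.8 [0.6131 0.1896 0.2667] op 0.048876517431234945
[[ 0.001 -0.824 -0.567]
 [ 0.    -0.567  0.824]
 [-1.    -0.001 -0.001]]
F [ 0.57 -0.35  0.11] T [-0.065  0.025  0.024] q [-0.61  0.44  0.37  1.55 -0.17  1.17  1.96]
zyaw 0.6031 jt [-8.1500e-01 -8.5795e+01  6.6090e+00 -4.4622e+01  1.2400e-01  6.0000e-03
  1.9330e+00] Mz 0.0239 qv [-0.    0.    0.02  0.01 -0.   -0.   -0.05]
```

Call:
move_arm:
  motion:
    - [[20,-0.7,-1.4,0,0,0,0.1],[19,0,0,0,0,0,0.1],[2,0,0,0,0,0,0],[0,0,0,0,0,0,-1],[0,0,0,0,0,0,-1],[0,0,0,0,0,0,-1],[0,0,0,0,0,0,-1]]

```text
time: 31.5
tcp_pos: [0.6147, 0.189, 0.2261]
tcp_rot: [-0.329, 0.627, -0.328, -0.626]
ft_force: [-1.7, -0.8, 7.0]
opening: 0.0127
```

Call:
move_arm:
  motion:
    - [[0.1,0,0,0.08,0,0,-1],[0.16,0,0,0.08,0,0,-1],[0.1,0,0,0.05,0,0,-1],[0.06,0,0,0.03,0,0,-1]]

```text
time: 31.9
tcp_pos: [0.6146, 0.1891, 0.2258]
tcp_rot: [-0.402, 0.583, -0.401, -0.582]
ft_force: [-3.6, -1.1, 10.0]
opening: 0.0127
```

```bash
python3 mz.py 10;python3 s.py | grep F
```

```text
t 32.4 Mz 0.2201 +- 0.0085 [0.206 0.204 0.214 0.224 0.222 0.265 0.197 0.275 0.192 0.202] F [-3.1 -1.4  9.3] zyaw 0.3658 pos [0.6147 0.1891 0.2258]
F [-3.57 -1.34  9.3 ] T [-0.289  0.586  0.202] q [-0.64  0.49  0.41  1.59 -0.21  1.1   1.76]
```

Call:
move_arm:
  motion:
    - [[0.1,0,0,0.06,0,0,-1],[0.08,0,0,0.05,0,0,-1],[0.06,0,0,0.04,0,0,-1]]

```text
time: 32.7
tcp_pos: [0.6147, 0.1891, 0.2256]
tcp_rot: [-0.444, 0.551, -0.443, -0.55]
ft_force: [-3.9, -0.7, 9.7]
opening: 0.0128
```

```bash
python3 mz.py 10
```

```text
t 33.2 Mz 0.2391 +- 0.0103 [0.196 0.238 0.224 0.24  0.296 0.271 0.246 0.178 0.258 0.243] F [-3.1 -0.8  9.9] zyaw 0.2159 pos [0.6147 0.1891 0.2256]
```

Call:
move_arm:
  motion:
    - [[0.08,0,0,0.05,0,0,-1],[0.06,0,0,0.04,0,0,-1],[0.06,0,0,0.03,0,0,-1]]

```text
time: 33.5
tcp_pos: [0.6147, 0.1892, 0.2254]
tcp_rot: [-0.476, 0.523, -0.475, -0.523]
ft_force: [-3.7, -0.0, 10.2]
opening: 0.0128
```

```bash
python3 mz.py 10
```

```text
t 34.0 Mz 0.2439 +- 0.0066 [0.279 0.202 0.26  0.232 0.236 0.259 0.249 0.219 0.249 0.254] F [-3.6 -1.2 10.5] zyaw 0.0959 pos [0.6147 0.1892 0.2254]
```

Call:
move_arm:
  motion:
    - [[0,0,0,0,0,0,0.15],[0,0,0,0,0,0,0.15],[0,0,0,0,0,0,0.15],[-20,0,0,0,0,0,0.15],[-20,0,0,0,0,0,0.15],[0,0,0,0,0,0,0.15]]

```text
time: 34.6
tcp_pos: [0.6152, 0.1891, 0.2664]
tcp_rot: [-0.477, 0.524, -0.474, -0.523]
ft_force: [0.6, -0.3, 1.0]
opening: 0.0492
```

```bash
python3 plan.py .6118 -.0011 0.366 8; python3 s.py | grep F
```

```text
[0, 2.7, -23.6, -0.034, 0, 0, 0.15], [0, 3.5, -23.5, -0.034, 0, 0, 0.15], [0, 4.3, -23.4, -0.034, 0, 0, 0.15], [0, 5.1, -23.2, -0.034, 0, 0, 0.15], [0, 5.9, -23.1, -0.034, 0, 0, 0.15], [0, 6.6, -22.8, -0.034, 0, 0, 0.15], [0, 7.4, -22.6, -0.034, 0, 0, 0.15], [0, 8.2, -22.3, -0.034, 0, 0, 0.15], 
z 0.2664293002345081 0.09590843092209184
F [ 0.62 -0.27  1.02] T [0.038 0.025 0.021] q [-0.69  0.46  0.48  1.55 -0.22  1.18  1.5 ]
```

Call:
move_arm:
  motion:
    - [[0,2.7,-23.6,-0.034,0,0,0.15],[0,3.5,-23.5,-0.034,0,0,0.15],[0,4.3,-23.4,-0.034,0,0,0.15],[0,5.1,-23.2,-0.034,0,0,0.15],[0,5.9,-23.1,-0.034,0,0,0.15],[0,6.6,-22.8,-0.034,0,0,0.15],[0,7.4,-22.6,-0.034,0,0,0.15],[0,8.2,-22.3,-0.034,0,0,0.15],[0,0,0,0,0,0,0.15],[0,0,0,0,0,0,0.15]]

```text
time: 35.6
tcp_pos: [0.6108, -0.0013, 0.2635]
tcp_rot: [0.4, -0.583, 0.4, 0.583]
ft_force: [0.4, 0.1, -0.6]
opening: 0.0492
```

```bash
python3 look.py .6118 -.0011; python3 s.py
```

```text
2215 [611.   -1.2] [51.5 14. ] barang mod pi -2.774 z [0.2374 0.2386]
35.65 [ 6.108e-01 -5.000e-04  2.635e-01] op 0.049016871573351155
[[-0.    -0.933 -0.36 ]
 [ 0.    -0.36   0.933]
 [-1.     0.     0.   ]]
F [ 0.88  0.51 -0.35] T [-0.005 -0.022 -0.057] q [-0.41  0.4   0.48  1.64 -0.2   1.15  2.06]
zyaw 0.368 jt [ 2.1160e+00 -7.9324e+01  1.0733e+01 -4.3232e+01  1.2700e-01 -1.3000e-02
  1.0800e-01] Mz -0.0573 qv [-0.01  0.   -0.01 -0.   -0.    0.   -0.  ]
```

Call:
move_arm:
  motion:
    - [[18,0,-0.5,0,0,0,0.1],[18,0,0,0,0,0,0.1],[2,0,0,0,0,0,0],[0,0,0,0,0,0,-1],[0,0,0,0,0,0,-1],[0,0,0,0,0,0,-1],[0,0,0,0,0,0,-1]]

```text
time: 36.35
tcp_pos: [0.6114, -0.0011, 0.2268]
tcp_rot: [-0.4, 0.583, -0.399, -0.583]
ft_force: [-1.6, 2.3, 7.2]
opening: 0.0126
```

Call:
move_arm:
  motion:
    - [[0.1,0,0,0.08,0,0,-1],[0.1,0,0,0.06,0,0,-1],[0.08,0,0,0.05,0,0,-1],[0.06,0,0,0.03,0,0,-1]]

```text
time: 36.75
tcp_pos: [0.6115, -0.001, 0.2266]
tcp_rot: [-0.462, 0.536, -0.461, -0.535]
ft_force: [-2.6, 3.3, 8.6]
opening: 0.0128
```

```bash
python3 mz.py 10
```

```text
t 37.25 Mz 0.239 +- 0.0092 [0.247 0.258 0.24  0.246 0.198 0.17  0.251 0.269 0.255 0.256] F [-3.3  2.9  8.9] zyaw 0.1489 pos [ 0.6114 -0.001   0.2266]
```

Call:
move_arm:
  motion:
    - [[0.1,0,0,0.07,0,0,-1],[0.1,0,0,0.06,0,0,-1],[0.08,0,0,0.05,0,0,-1],[0.06,0,0,0.03,0,0,-1]]

```text
time: 37.65
tcp_pos: [0.6115, -0.0009, 0.2263]
tcp_rot: [0.516, -0.484, 0.515, 0.484]
ft_force: [-5.0, 3.4, 9.7]
opening: 0.0131
```

```bash
python3 mz.py 14
```

```text
t 38.35 Mz 0.2697 +- 0.0088 [0.295 0.332 0.241 0.273 0.215 0.28  0.253 0.225 0.23  0.269 0.312 0.276
 0.304 0.27 ] F [-3.7  3.7  9.6] zyaw -0.0609 pos [ 0.6114 -0.0009  0.2263]
```

Call:
move_arm:
  motion:
    - [[0.08,0,0,0.05,0,0,-1],[0.06,0,0,0.04,0,0,-1],[0.06,0,0,0.03,0,0,-1]]

```text
time: 38.65
tcp_pos: [0.6114, -0.0009, 0.2261]
tcp_rot: [0.544, -0.452, 0.543, 0.452]
ft_force: [-5.0, 4.3, 10.9]
opening: 0.0128
```

```bash
python3 mz.py 14; python3 s.py | grep F
```

```text
t 39.35 Mz 0.2708 +- 0.0088 [0.234 0.309 0.341 0.312 0.253 0.252 0.231 0.295 0.263 0.292 0.242 0.272
 0.262 0.234] F [-3.7  4.  10.6] zyaw -0.1809 pos [ 0.6115 -0.0009  0.2261]
F [-3.92  3.88 10.09] T [0.812 0.882 0.234] q [-0.49  0.46  0.59  1.68 -0.28  1.08  1.58]
```

Call:
move_arm:
  motion:
    - [[0,0,0,0,0,0,0.15],[0,0,0,0,0,0,0.15],[0,0,0,0,0,0,0.15],[-20,0,0,0,0,0,0.15],[-20,0,0,0,0,0,0.15],[0,0,0,0,0,0,0.15]]

```text
time: 39.95
tcp_pos: [0.6121, -0.0019, 0.2674]
tcp_rot: [0.544, -0.453, 0.542, 0.452]
ft_force: [0.4, -0.4, -0.5]
opening: 0.049
```

```bash
python3 plan.py .6148 .1890 0.176 8
```

```text
[0, 4.0, 23.5, -0.045, 0, 0, 0.15], [0, 2.9, 23.7, -0.045, 0, 0, 0.15], [0, 1.9, 23.8, -0.045, 0, 0, 0.15], [0, 0.8, 23.9, -0.045, 0, 0, 0.15], [0, -0.3, 23.9, -0.045, 0, 0, 0.15], [0, -1.3, 23.8, -0.045, 0, 0, 0.15], [0, -2.4, 23.7, -0.045, 0, 0, 0.15], [0, -3.5, 23.6, -0.045, 0, 0, 0.15], 
z 0.26738183980200214 -0.182163594320076
```

Call:
move_arm:
  motion:
    - [[0,4,23.5,-0.045,0,0,0.15],[0,2.9,23.7,-0.045,0,0,0.15],[0,1.9,23.8,-0.045,0,0,0.15],[0,0.8,23.9,-0.045,0,0,0.15],[0,-0.3,23.9,-0.045,0,0,0.15],[0,-1.3,23.8,-0.045,0,0,0.15],[0,-2.4,23.7,-0.045,0,0,0.15],[0,-3.5,23.6,-0.045,0,0,0.15],[0,0,0,0,0,0,0.15],[0,0,0,0,0,0,0.15]]

```text
time: 40.95
tcp_pos: [0.6136, 0.1902, 0.2648]
tcp_rot: [-0.453, 0.543, -0.453, -0.543]
ft_force: [-0.1, -0.9, 0.2]
opening: 0.0491
```

```bash
python3 look.py .6148 .1890; python3 s.py; python3 mz.py 6
```

```text
2172 [614.3 188.9] [51.9 14.1] barang mod pi -2.95 z [0.2372 0.2384]
41.0 [0.6137 0.1893 0.2649] op 0.048816184400508736
[[-0.    -0.984 -0.177]
 [-0.001 -0.177  0.984]
 [-1.     0.    -0.001]]
F [ 0.26  0.3  -0.21] T [-0.049 -0.014  0.056] q [-0.69  0.46  0.47  1.56 -0.22  1.18  1.58]
zyaw 0.1782 jt [-2.0390e+00 -8.4444e+01  9.3640e+00 -4.4156e+01 -9.1000e-02  9.0000e-03
  1.5000e-02] Mz 0.0556 qv [ 0.01 -0.01  0.01  0.01  0.   -0.   -0.  ]
t 41.3 Mz 0.0051 +- 0.0091 [-0.018  0.002  0.008  0.017  0.044 -0.022] F [-0.2  0.1  0.1] zyaw 0.1775 pos [0.6137 0.1889 0.2651]
```

Call:
move_arm:
  motion:
    - [[18,0,-0.3,0,0,0,0.1],[19,0,0,0,0,0,0.1],[2,0,0,0,0,0,0],[0,0,0,0,0,0,-1],[0,0,0,0,0,0,-1],[0,0,0,0,0,0,-1],[0,0,0,0,0,0,-1]]

```text
time: 42.0
tcp_pos: [0.6142, 0.1891, 0.2271]
tcp_rot: [-0.454, 0.543, -0.453, -0.542]
ft_force: [-1.6, -1.5, 8.3]
opening: 0.0125
```

Call:
move_arm:
  motion:
    - [[0.1,0,0,0.07,0,0,-1],[0.1,0,0,0.06,0,0,-1],[0.08,0,0,0.04,0,0,-1],[0.06,0,0,0.03,0,0,-1]]

```text
time: 42.4
tcp_pos: [0.6141, 0.1892, 0.2269]
tcp_rot: [0.506, -0.494, 0.505, 0.494]
ft_force: [-1.8, -0.9, 9.4]
opening: 0.0128
```

```bash
python3 mz.py 14
```

```text
t 43.1 Mz 0.3002 +- 0.0063 [0.329 0.312 0.268 0.295 0.316 0.269 0.3   0.32  0.277 0.329 0.317 0.324
 0.259 0.288] F [-2.1 -0.5  9.3] zyaw -0.0215 pos [0.6142 0.1892 0.2269]
```

Call:
move_arm:
  motion:
    - [[0,0,0,0,0,0,0.15],[0,0,0,0,0,0,0.15],[0,0,0,0,0,0,0.15],[-20,0,0,0,0,0,0.15],[-20,0,0,0,0,0,0.15],[0,0,0,0,0,0,0.15]]

```text
time: 43.7
tcp_pos: [0.6147, 0.1891, 0.2682]
tcp_rot: [0.507, -0.495, 0.504, 0.494]
ft_force: [0.7, 0.1, 0.6]
opening: 0.0493
```

```bash
python3 plan.py .6114 -.0011 -0.09 8; python3 mz.py 4
```

```text
[0, -0.1, -23.8, 0.009, 0, 0, 0.15], [0, -0.3, -23.8, 0.009, 0, 0, 0.15], [0, -0.5, -23.8, 0.009, 0, 0, 0.15], [0, -0.7, -23.8, 0.009, 0, 0, 0.15], [0, -0.9, -23.8, 0.009, 0, 0, 0.15], [0, -1.1, -23.8, 0.009, 0, 0, 0.15], [0, -1.3, -23.7, 0.009, 0, 0, 0.15], [0, -1.5, -23.7, 0.009, 0, 0, 0.15], 
z 0.2681679441044513 -0.021996892402549657
t 43.9 Mz 0.036 +- 0.0075 [0.046 0.022 0.021 0.055] F [-0.2  0.3 -0.4] zyaw -0.0218 pos [0.6134 0.1891 0.2648]
```

Call:
move_arm:
  motion:
    - [[0,-0.1,-23.8,0.009,0,0,0.15],[0,-0.3,-23.8,0.009,0,0,0.15],[0,-0.5,-23.8,0.009,0,0,0.15],[0,-0.7,-23.8,0.009,0,0,0.15],[0,-0.9,-23.8,0.009,0,0,0.15],[0,-1.1,-23.8,0.009,0,0,0.15],[0,-1.6,-23.7,0.009,0,0,0.15],[0,-1.8,-23.7,0.009,0,0,0.15],[0,0,0,0,0,0,0.15],[0,0,0,0,0,0,0.15]]

```text
time: 44.9
tcp_pos: [0.6104, -0.0027, 0.2657]
tcp_rot: [0.523, -0.476, 0.523, 0.475]
ft_force: [0.2, 0.3, 0.1]
opening: 0.0491
```

```bash
python3 look.py .6114 -.0011; python3 s.py
```

```text
2119 [611.3  -1.2] [13.6 52. ] barang mod pi -0.082 z [0.2367 0.2378]
44.95 [ 0.6104 -0.0017  0.2656] op 0.049037897926633676
[[-0.    -0.996  0.094]
 [ 0.     0.094  0.996]
 [-1.     0.     0.   ]]
F [-0.48  0.36  0.37] T [ 0.04  -0.08  -0.023] q [-0.49  0.42  0.59  1.64 -0.25  1.16  1.64]
zyaw -0.0944 jt [ 2.0770e+00 -7.7832e+01  1.2928e+01 -4.2914e+01  1.2300e-01 -1.1000e-02
  7.4000e-02] Mz -0.0227 qv [-0.02  0.   -0.01 -0.   -0.   -0.   -0.  ]
```

Call:
move_arm:
  motion:
    - [[18,0,0.5,0,0,0,0.1],[19,0,0,0,0,0,0.1],[2.5,0,0,0,0,0,0],[0,0,0,0,0,0,-1],[0,0,0,0,0,0,-1],[0,0,0,0,0,0,-1],[0,0,0,0,0,0,-1]]

```text
time: 45.65
tcp_pos: [0.611, -0.0007, 0.2271]
tcp_rot: [0.523, -0.476, 0.522, 0.476]
ft_force: [-2.3, 0.3, 7.7]
opening: 0.013
```

Call:
move_arm:
  motion:
    - [[0,0,0,0.06,0,0,-1],[0.05,0,0,0.04,0,0,-1],[0.04,0,0,0.02,0,0,-1]]

```text
time: 45.95
tcp_pos: [0.611, -0.0006, 0.2271]
tcp_rot: [0.551, -0.444, 0.55, 0.443]
ft_force: [-2.2, 0.6, 7.7]
opening: 0.0126
```

```bash
python3 mz.py 14
```

```text
t 46.65 Mz 0.3008 +- 0.0085 [0.342 0.237 0.303 0.271 0.313 0.272 0.28  0.294 0.365 0.3   0.331 0.277
 0.314 0.313] F [-2.   0.8  8.1] zyaw -0.2134 pos [ 0.611  -0.0007  0.2271]
```

Call:
move_arm:
  motion:
    - [[0,0,0,0,0,0,0.15],[0,0,0,0,0,0,0.15],[0,0,0,0,0,0,0.15],[-20,0,0,0,0,0,0.15],[-30,0,0,0,0,0,0.15],[-40,0,0,0,0,0,0.15],[-20,40,0,0,0,0,0.15],[0,40,20,0,0,0,0.15],[0,20,20,0,0,0,0.15],[0,0,40,0.1,0,0,0.5],[0,0,30,0,0,0,1],[0,0,0,0,0,0,1]]

```text
time: 47.85
tcp_pos: [0.5392, 0.1316, 0.3356]
tcp_rot: [0.571, -0.417, 0.571, 0.417]
ft_force: [-0.2, -0.6, -0.5]
opening: 0.0852
```

```bash
python3 s.py; python3 - <<'E'
from h import *
f=manip.grab_frame('wrist'); cv2.imwrite('pics/w9.png',cv2.resize(f['color'],(800,600)))
W=cloud(f).reshape(-1,3)
t=W[(abs(W[:,2]-.098)<.004)&(W[:,0]>.5)&(W[:,0]<.57)&(W[:,1]>.03)&(W[:,1]<.17)]
e=[(y,np.percentile(t[abs(t[:,1]-y)<.005,0],1)) for y in np.arange(.06,.145,.01)]; e=np.array(e); print('box front',np.polyfit(*e.T,1),e[:,1].round(4))
g=manip.grab_frame('scene'); cv2.imwrite('pics/sc9.png',cv2.resize(g['color'],(800,600)))
W=cloud(g); 
for n in ('L','R'):
    pass
E
```

```text
47.85 [0.5392 0.1316 0.3356] op 0.08518906050459565
[[-0.    -0.953  0.304]
 [ 0.     0.304  0.953]
 [-1.     0.     0.   ]]
F [-0.23 -0.57 -0.54] T [-0.     0.025  0.017] q [-0.79  0.24  0.59  1.69 -0.14  1.26  1.1 ]
zyaw -0.3085 jt [-7.3600e-01 -6.1795e+01  6.7220e+00 -4.7604e+01 -3.8200e-01  5.6000e-02
 -1.2580e+00] Mz 0.0172 qv [ 0.04 -0.03  0.05  0.04  0.03 -0.    0.04]
box front [0.02085782 0.53224413] [0.5334 0.5337 0.5339 0.5341 0.5343 0.5347 0.5348 0.535  0.535 ]
```

View pics/w9.png

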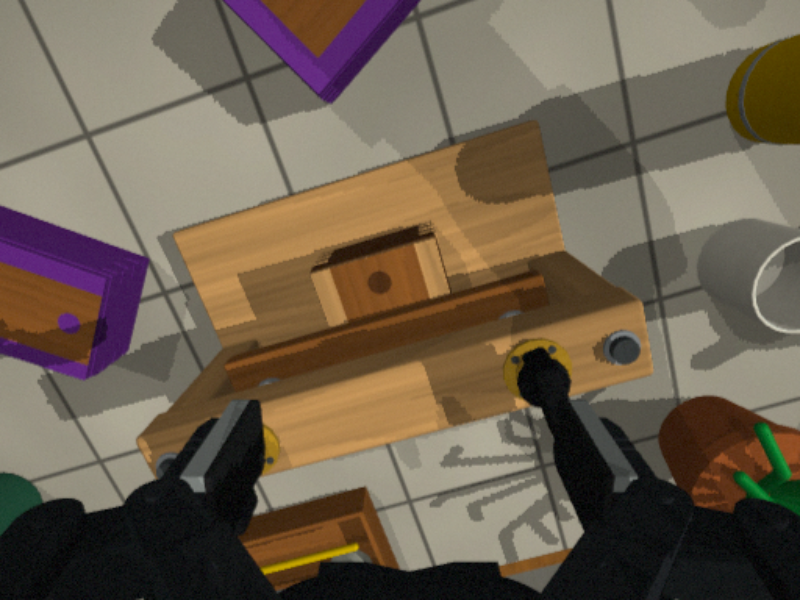

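View pics/sc9.png

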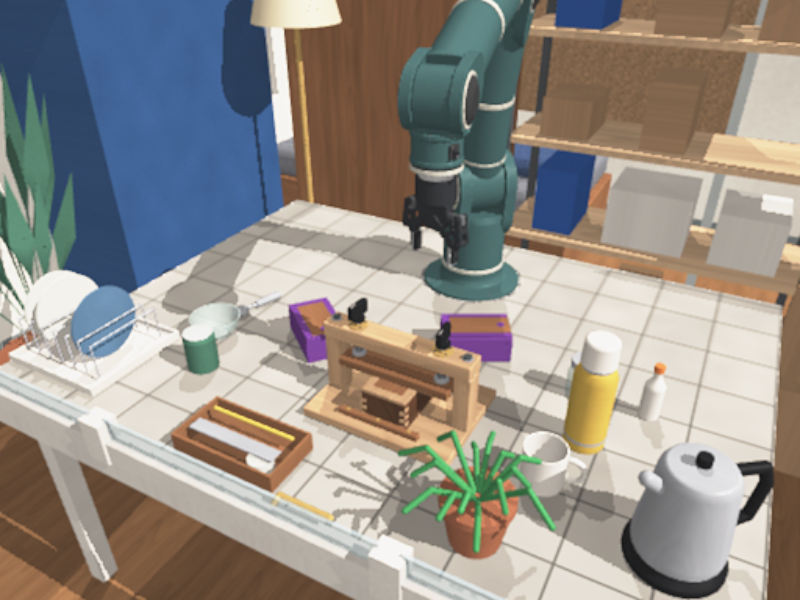

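```bash
python3 -c "
from cell import manip
print(manip.job_done(), manip.sense()['time'])"
```

```text
the job is handed in; nothing more can be done
the job is handed in; nothing more can be done
```

The tea box is clamped square against the stop strip and I handed the job in at about 48 s of the 72 s. No verdict was reported.

- **Box:** I pushed it back with both fingertips, with up to about 22 N at the wrist when it met the stop. Its front edge last measured 0.021 rad against the bed's −0.014 to −0.016 rad slope (about 0.006 rad off square), and it sits about 6 mm off centre.
- **Screws:** I wound them by turns in seven grips, four on the left and three on the right, with the ends never more than about 2.6 mm apart. Both finished near 0.30 N m. They ran free at about 0.172 N m (left) and 0.175 N m (right), so each is about 0.127 ± 0.01 N m tighter than free.
- **Level:** The final turns, from the grip angles, are about 3.05 rad left and 3.24 rad right. That puts the ends about 0.4 mm apart, inside the 1.2 mm limit.
- **Surroundings:** The last pictures show the gripper clear, both knobs let go, and the other things on the sill and the purple boxes where they were.

**Not confirmed:**
- The clamping force itself cannot be measured; I inferred it from the torque feel.
- Single torque readings scatter by about 0.03 N m, so I relied on averages.
- I did not feel the left screw again after the last small turn of the right one.
- At first I placed the press origin about 10 mm too near, by assuming the bed was centred on the screws. The crosshead and knob measurements corrected this before the box reached the stop.

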